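Refit the filter tube in the water filter on the turntable

TASK

Raise the lid of the white water filter on the turntable to about 60 degrees and leave it standing there. Then take the white filter tube out of its drying stand and push it into the sloping collet under the lid, past the stiff seal until it bottoms, and let go. Leave the jars, mortar, strainer and funnel where they are.

Things in the scene. Friction and masses are not known exactly. Their poses are not given: they have to be found in the camera images.
- filter: White plastic water filter, an open-topped box 174 mm (x) by 140 mm (y) by 100 mm high with 5 mm walls and a hinged lid on top, fixed on the 420 mm round turntable (its top 40 mm above the table; the turntable is locked and does not turn). Origin: centre of its underside; z up, its front faces its own -x, roughly towards the robot. The hinge is along its own y at its back (x = +90 mm, z = 100 mm). The collet is inside it
- lid (a joint): Angle of the lid in rad: 0 is shut (level), growing as the front edge rises; 60 degrees is 1.047; range 0 to 1.75. It may start a little ajar. The hinge is stiff (friction 0.45 N m): the lid stays where it is left. Lid plate 180 mm long, 142 mm wide, 7 mm thick
- lid_hinge (a point): Middle of the lid's hinge axis; the axis is along the filter's y. Fixed
- lid_bar (a point): Centre of the lid's handle: a round steel cross-bar, 16 mm thick and 44 mm long along the filter's y, held by a 14 mm wide stem 28 mm in front of the lid's front edge, 211 mm from the hinge axis; free space below and beside it. Can be pinched end to end (44 mm) from above. Rises with the lid; at lid angle 0 it is 3 mm above the hinge axis' height
- collet: Steel push-fit collet fixed in the filter, hidden while the lid is shut. Origin: centre of its mouth, at x = -25, y = 0, z = 85 mm in the filter's frame. z points out of the bore, leaning 35 degrees from vertical to the filter's front (-x); y is the filter's y. Bore 26 mm wide, mouth flared to 33 mm over 5 mm, outside 43 mm; hard floor, where the tube bottoms, 45 mm below the mouth
- seal (a joint): How far (m) the stiff rubber seal in the bore has been pushed in. It starts 17 mm below the mouth, fills the bore, needs a steady push of about 8 to 10 N along the bore, stays where it is pushed, and reads about 0.028 when the tube bottoms
- stand: Drying stand for the tube: marble block 85 by 85 by 40 mm, fixed, origin at the centre of its underside, with one 27 mm hole 30 mm deep in the middle of its top, in which the tube stands upright; left or right of the turntable
- tube: The filter tube, white ceramic, 24 mm thick and 140 mm long, weight about 0.12 kg, loose; either end may go in. Origin: centre of its lower end, 10 mm above the table at the start; z along the tube, upwards. A thin steel band near its upper end. Grip it 30 to 40 mm below its upper end, fingers along it: lower down the palm would meet the tube
- tube_mid (a point): Centre of the filter tube, 70 mm from both ends; at the start 80 mm above the table
- jar1_mid (a point): squat glass jar with black twist cap, 72 mm across, 76 mm tall, loose; this point is its centre. A bystander, on the turntable
- jar2_mid (a point): squat glass jar with black twist cap, 72 mm across, 76 mm tall, loose; this point is its centre. A bystander, on the turntable
- jar3_mid (a point): squat glass jar with black twist cap, 72 mm across, 76 mm tall, loose; this point is its centre. A bystander, on the turntable
- jar4_mid (a point): squat glass jar with black twist cap, 72 mm across, 76 mm tall, loose; this point is its centre. A bystander, on the table
- mortar_mid (a point): white ceramic mortar 110 mm across and 65 mm tall with its pestle leaning in it (108 mm tall in all), loose, on the table at the side opposite the stand; this point is the centre of the mortar. A bystander
- strainer_mid (a point): steel tea strainer, a bowl 72 mm across and 34 mm tall with a 95 mm long handle, loose on the table to the left; this point is the centre of its bowl. A bystander
- funnel_mid (a point): small green plastic funnel standing mouth down on the turntable, 72 mm across, 75 mm tall; this point is its centre. A bystander
Mind the look-alikes: they are no part of the job. What is meant by the tube is not red, and is the larger of those in its own colour.

How it is judged (in metres and radians):
On the way, in this order (a step that is already met when the one before it is completed fails the run):
1. the lid stands at about 60 degrees (50 to 70) with the tube still in its stand (value of joint lid between 0.873 and 1.222 rad and distance of tube_mid from where it was at the start of the episode below 0.03 m), for 0.3 s.
2. the tube is pushed into the collet past the seal and bottomed (z of tube_mid in the frame of collet below 0.028 m and x of tube_mid in the frame of collet between -0.006 and 0.006 m and y of tube_mid in the frame of collet between -0.006 and 0.006 m and angle between the z axis of tube and the z axis of collet, either way round below 0.1 rad), for 0.2 s.
At the end, for the whole second after the job is handed in: The lid stands still at 50 to 70 degrees; the tube stands in the collet, within 3 mm of bottomed, on the bore's axis to 6 mm at its middle and 5.7 degrees, at rest and released; no bystander has been moved more than 30 mm (all of step 2 and value of joint lid between 0.873 and 1.222 rad and linear speed of tube below 0.02 m/s and velocity of joint lid between -0.05 and 0.05 rad/s); the robot touches nothing.
It fails at once if a jar, the mortar, the strainer or the funnel is moved more than 30 mm (distance of any of jar1_mid, jar2_mid, jar3_mid, jar4_mid, mortar_mid, strainer_mid, funnel_mid from where it was at the start of the episode above 0.03 m).
It also fails if it takes over 61 s, if anything falls off the work surface, if the arm or the gripper's body presses on something with over 40 N, if the wrist force passes 120 N, or if a joint passes its speed limit or range.

ROBOT

A 6-joint arm with a two-finger parallel gripper is mounted at the origin on the work surface. World frame = base frame: x ahead of the robot, y to its left, z up, the work surface at z = 0. Lengths are in m, angles in degrees, forces in N, time in s.
With the tool pointing down it reaches from about 0.35 to 0.975 m from the base axis. Payload 4.9 kg.
Tool frame: the origin (TCP) lies at the very end of the fingers, on their centre line; the grasp point (between the pads) lies 19 mm behind it; z points along the fingers, y is the direction in which the jaws open and shut (so a half turn about z gives the same grasp; the last joint's range is limited). The gripper opens to 85 mm and grips with 20 to 120 N. Pads are 22 mm wide; open, the fingers measure 114 mm over their backs; the gripper's body (76 mm by 85 mm) begins 54 mm behind the grasp point. The pads swing forward as they close: fully open they stand 13 mm farther back than shut.
Start: joints at [-78.839, 3.019, 92.412, -0, 84.569, -6.818], TCP at [0.193, -0.594, 0.231] pointing down, gripper open.
Joint ranges: [-172.51, 172.51], [-57.92, 126.97], [3.15, 148.05], [-58.71, 238.71], [5.1, 150.11], [-179.66, 179.66]. Speed limits (degrees/s): [147.25, 147.25, 180, 180, 180, 180].

INTERFACE

Orientations are given as a 3x3 rotation matrix whose columns are the frame's x, y, z axes.
In Python, from bench import ctrl, optics, ticket, masks_of gives the robot as it stands.
- The arm moves only by the tool apply_moves, never from a script. Its argument "commands" is a list of rows, each an object of numbers: "dx", "dy", "dz": the shift along the tool's x, y, z in m; "spin": the turn about the tool's z in rad. A call has exactly 10 rows; each row is the pose to reach, as a shift and turn from the pose measured when the call began, along the tool's axes at that moment; what a row does not reach only later rows make up. A row lasts 1/10 s, in which the tool goes at most 50 mm and 8.59 degrees, less where a joint would pass 70% of its speed; a pose out of reach is approached as far as the arm can. A call with a gripper value outside its range is refused whole. "hand" is the opening, from 0 (shut) to 1 (fully open), set as the call begins (left out, the last holds). The fingers move at their own pace and stop on an object; "force" is the grip in N (left out, the last holds). Time passes only in rows, so rows that repeat a pose let the fingers close, or fill a call up. It gives the time, the measured TCP pose, the force and the opening at its end, in the units of the state.
- ctrl.read_state(): the state, without advancing time (a new reading comes with each control period).
- optics.read_camera(name): name is "scene" or "top"; returns the picture (420x560x3 uint8, red, green, blue); there is no depth.
- optics.camera_info(name): a dict with "camera_matrix" (3x3 intrinsics, pixels), "k1" (the pictures are not rectified: a ray, as slopes to the right and down, at radius r is drawn at 1 + k1 r^2 times it, then the intrinsics apply), "rvec" (rotation vector, rad) and "tvec" (3), from world to camera coordinates, as OpenCV has them. Camera axes: x right, y down, z forward; pixel columns grow to the right and rows downward; lengths in m; the calibration is good to about 2 mm. A picture is of the moment at which its call begins. camera_info takes no time and is no camera call.
- ticket.sign_off(): hands the job in, once; it reports no verdict.
Trained networks look in the newest picture that a camera, given by its name, has taken for a name from the list of things; names that differ only in an ending like _2 or _b are one class to them, and where a whole thing is asked for, a point or a joint stands for the part that bears it (a point fixed in the world has none). Each returns a list of dicts, best first, with "confidence" (0 to 1); they miss things now and then, are a little off and sometimes report something else, mostly with a low value. They report only what shows in the picture. A call takes as long as a camera call. They do not tell look-alikes from the thing itself.
- masks_of(camera, query): "region" (420x560 bool, what is visible of it) and "box" ([left, top, right, bottom] in pixels, round what is visible of it).
The state is a dict: "time": time; "joints": joint angles; "dq": joint speeds; "joint_efforts": joint torques, N m; "tool_pos": TCP position; "orientation": TCP orientation; "wrist_force": force on the tool from outside, world axes, zero at the start; "moment": the same for the moment, N m; "gripper_width": finger opening in m.
Only numpy, scipy, OpenCV 4.12 (cv2) and the standard library are available. Lean on these libraries where they do the work, as an engineer would, in place of code of your own. Each camera call takes 0.05 s, during which the arm holds its last target.

## Working session

There is one attempt and no reset: what is moved stays moved. The work goes in short steps, Python scripts to look and compute and a tool call to move; the robot and the scene stay as the last step left them, time stands still between calls to the robot, and variables do not carry over. Pictures are saved under pics/ and viewed, and the job is handed in when it is done.

Besides the shell and the picture viewer there is one more tool, called after "Call:" by a JSON object that holds its "op" and its "data", one argument or row to a line. apply_moves: Moves the arm, as the interface text tells. Its arguments: {"type":"object","properties":{"commands":{"type":"array","items":{"type":"object","properties":{"dx":{"type":"number"},"dy":{"type":"number"},"dz":{"type":"number"},"spin":{"type":"number"}}}},"hand":{"type":"number"},"force":{"type":"number"}},"required":["commands"]}

```bash
ls; mkdir -p pics; python3 - <<'E'
from bench import ctrl, optics, ticket, masks_of
import cv2
print(ctrl.read_state())
for n in("scene","top"):
    im=optics.read_camera(n); cv2.imwrite(f"pics/{n}0.png",im[:,:,::-1]); print(n,optics.camera_info(n))
E
```

```text
pics
{'time': 0.0, 'joints': array([-7.88387530e+01,  3.05490613e+00,  9.24927435e+01,  1.52660014e-04,
        8.45679505e+01, -6.81597754e+00]), 'dq': array([ 0.0859274 ,  0.08916049,  0.09297725,  0.02223204, -0.07030503,
        0.01344143]), 'joint_efforts': array([-9.87126941e-05, -3.93672502e+01, -3.70179319e+01, -8.88870409e-05,
        7.08683452e-03,  1.17348478e-06]), 'tool_pos': array([ 0.19280192, -0.59386316,  0.23008168]), 'orientation': array([[ 9.51179403e-01,  3.08638288e-01, -3.87946691e-04],
       [ 3.08638437e-01, -9.51177373e-01,  1.97995565e-03],
       [ 2.42084006e-04, -2.00302829e-03, -9.99997965e-01]]), 'wrist_force': array([-0.05666283, -0.23291239,  0.00980094]), 'moment': array([ 0.00966761, -0.03956603, -0.00287585]), 'gripper_width': 0.08509904223705886}
scene {'camera_matrix': array([[462.85484357,   0.        , 286.01172618],
       [  0.        , 462.85484357, 215.45171786],
       [  0.        ,   0.        ,   1.        ]]), 'k1': -0.04242066886464112, 'rvec': array([ 1.99967254,  1.02001919, -0.55815839]), 'tvec': array([-0.29858302, -0.1619983 ,  1.56811243])}
top {'camera_matrix': array([[498.93840506,   0.        , 276.38320878],
       [  0.        , 498.93840506, 212.19260048],
       [  0.        ,   0.        ,   1.        ]]), 'k1': 0.01726332287882206, 'rvec': array([ 2.18044659, -2.16671145,  0.09562554]), 'tvec': array([9.16534395e-05, 5.49290951e-01, 1.54505738e+00])}
```

View pics/scene0.png

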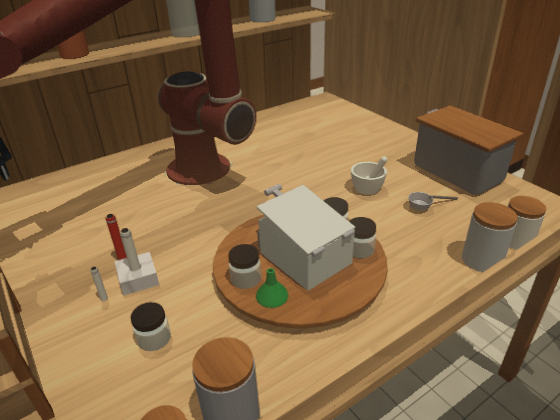

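View pics/top0.png

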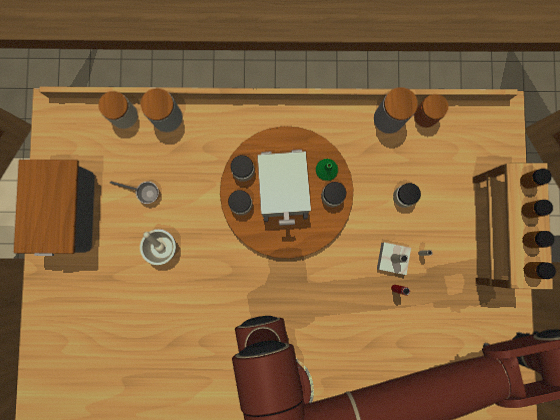

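The pictures show the filter on the turntable (top about (285,183), bar at (287,219)). The tube candidates in the scene picture are red at (117,235), white in the marble stand at (130,250), and a small whitish one at (98,283). The one in the stand fits: it isn't red, and it's the larger of the two white ones. Next I'll take an enlarged crop and masks.

```bash
cat > h.py <<'E'
import numpy as np, cv2
from bench import ctrl, optics, ticket, masks_of
def cam(n):
    i=optics.camera_info(n); return i['camera_matrix'],np.array([i['k1'],0,0,0.]),i['rvec'],i['tvec']
def proj(n,P):
    K,d,r,t=cam(n); return cv2.projectPoints(np.asarray(P,float).reshape(-1,3),r,t,K,d)[0][:,0]
def ray(n,uv):
    K,d,r,t=cam(n); x=cv2.undistortPoints(np.array(uv,float).reshape(-1,1,2),K,d)[:,0]
    R=cv2.Rodrigues(r)[0]; D=np.c_[x,np.ones(len(x))]@R; return -R.T@t,D
def atz(n,uv,z):
    o,D=ray(n,uv); s=(z-o[2])/D[:,2]; return o+s[:,None]*D
def tri(a,b):
    A=[];B=[]
    for n,uv in(('scene',a),('top',b)):
        o,D=ray(n,[uv]);d=D[0]/np.linalg.norm(D[0]);M=np.eye(3)-np.outer(d,d);A.append(M);B.append(M@o)
    p=np.linalg.solve(sum(A),sum(B)); return p
def crop(n,x0,y0,x1,y1,f,name,im=None,pts=()):
    im=optics.read_camera(n) if im is None else im
    c=cv2.resize(im[y0:y1,x0:x1],None,fx=f,fy=f,interpolation=cv2.INTER_CUBIC)
    c=c[:,:,::-1].copy()
    for p in pts: cv2.circle(c,(int((p[0]-x0+.5)*f),int((p[1]-y0+.5)*f)),2,(0,0,255),-1)
    cv2.imwrite('pics/'+name+'.png',c)
E
python3 - <<'E'
from h import *
a=cv2.imread('pics/scene0.png')[:,:,::-1];b=cv2.imread('pics/top0.png')[:,:,::-1]
crop('scene',80,200,170,320,5,'c1',a)
crop('top',370,230,440,305,7,'c2',b)
crop('scene',240,170,370,290,5,'c3',a)
crop('top',215,120,360,265,4,'c4',b)
for q in('tube','lid_bar','stand','filter','jar1_mid','funnel_mid'):
  for n in('scene','top'):
    for m in masks_of(n,q)[:5]:
        ys,xs=np.nonzero(m['region']); print(q,n,round(m['confidence'],2),m['box'],len(xs),xs.mean().round(1),ys.mean().round(1))
E
```

```text
tube scene 0.87 [105.8, 212.7, 125.1, 259.1] 427 115.5 235.9
tube scene 0.64 [123.1, 227.3, 141.5, 271.7] 437 129.7 249.9
tube scene 0.6 [90.7, 267.6, 106.8, 300.6] 268 99.2 284.6
tube top 0.38 [416.0, 250.4, 427.9, 256.6] 65 424.8 252.8
tube top 0.2 [321.8, 180.9, 348.1, 206.3] 485 333.2 194.1
lid_bar scene 0.8 [258.4, 184.1, 352.4, 252.5] 3593 303.3 217.0
lid_bar scene 0.36 [352.8, 157.6, 388.2, 194.2] 1035 368.5 175.9
lid_bar top 0.82 [258.1, 150.2, 309.4, 227.4] 3004 284.0 184.6
stand scene 0.83 [117.4, 250.9, 160.2, 295.4] 1174 136.9 274.4
stand scene 0.58 [225.9, 244.0, 260.7, 291.9] 1310 244.5 266.1
stand scene 0.4 [408.3, 190.2, 460.0, 213.4] 468 424.3 199.7
stand top 0.68 [375.8, 244.7, 410.8, 277.0] 631 391.9 258.8
filter scene 0.86 [258.2, 187.4, 353.5, 288.9] 6979 304.1 235.6
filter top 0.79 [257.8, 149.9, 311.5, 227.2] 3259 283.7 185.1
jar1_mid scene 0.96 [347.4, 217.2, 375.3, 258.1] 838 363.1 236.9
jar1_mid top 0.73 [231.0, 152.2, 253.2, 182.9] 521 242.5 168.0
funnel_mid scene 0.56 [256.7, 269.8, 284.5, 310.1] 803 271.9 291.7
funnel_mid top 0.77 [316.7, 160.5, 336.8, 183.3] 369 326.3 169.7
funnel_mid top 0.7 [258.4, 151.4, 313.6, 228.1] 3352 283.8 186.1
```

View pics/c1.png

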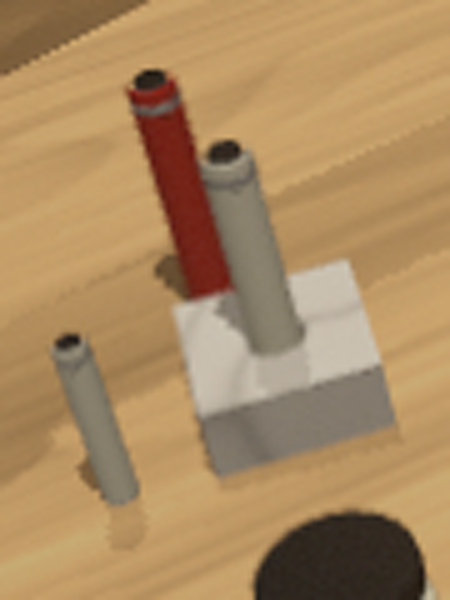

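View pics/c2.png

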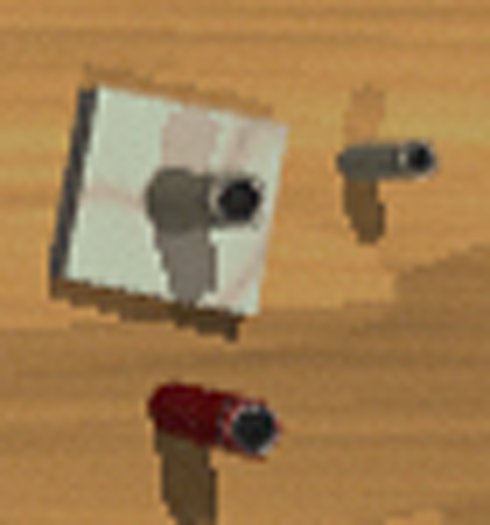

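View pics/c3.png

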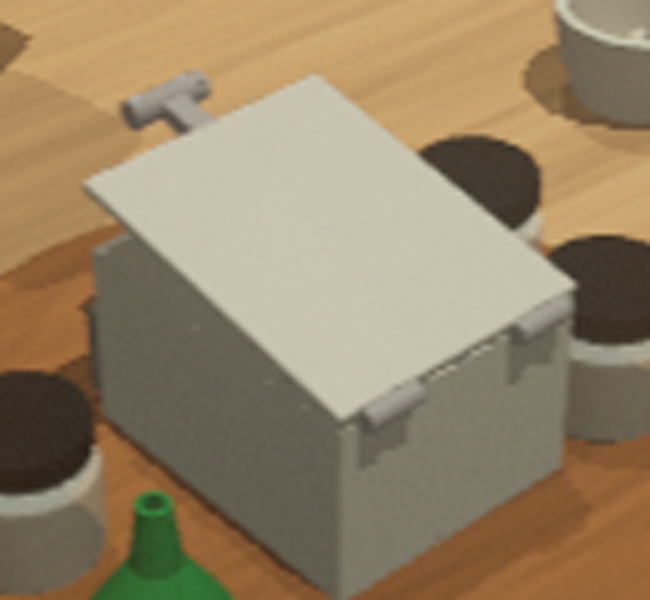

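View pics/c4.png

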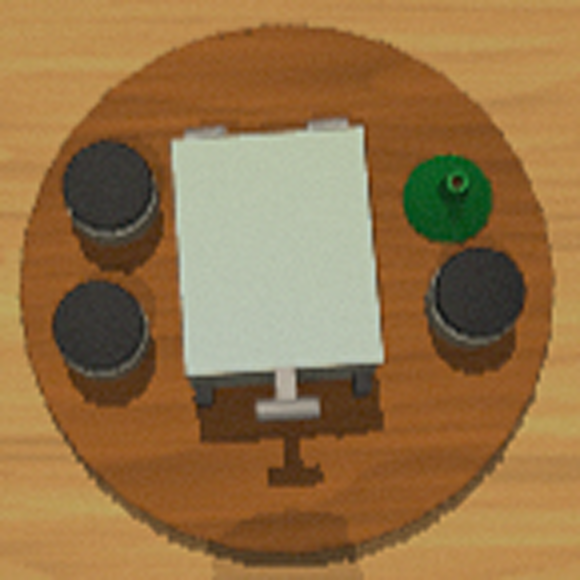

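The c1/c2 crops confirm it. The large white tube stands in the marble block, with its top at scene (124,230) and top (404,258). The red one and the small one are decoys. The lid is slightly ajar. Next I'll fit the poses.

```bash
cat > fit.py <<'E'
from h import *
from scipy.optimize import least_squares
def c(p,x0,y0,f): p=np.array(p,float); return (p+.5)/f-.5+[x0,y0]
def fpts(q):
    fx,fy,yaw,th=q; cy,sy=np.cos(yaw),np.sin(yaw); Rz=np.array([[cy,-sy,0],[sy,cy,0],[0,0,1]])
    T=lambda p:Rz@np.array(p)+[fx,fy,.04]
    def L(r,y,h): return T([.09-r*np.cos(th)+h*np.sin(th)*1, y, .1+r*np.sin(th)+h*np.cos(th)])
    return T,L
E
cat > f1.py <<'E'
from fit import *
s=lambda *p:c(p,240,170,5); t=lambda *p:c(p,215,120,4)
obs=[('scene','L',(.183,-.071,.0065),s(88,183)),('scene','L',(.183,.071,.0065),s(315,75)),('scene','L',(.003,.071,.0065),s(575,287)),('scene','L',(.003,-.071,.0065),s(342,413)),
('scene','T',(.087,-.07,0),s(342,597)),('scene','T',(.087,.07,0),s(562,465)),
('top','L',(.003,.071,.0065),t(172,140)),('top','L',(.003,-.071,.0065),t(362,127)),('top','L',(.183,-.071,.0065),t(382,362)),('top','L',(.183,.071,.0065),t(188,377)),
('top','L',(.211,.022,.003),t(257,409)),('top','L',(.211,-.022,.003),t(320,406)),
('scene','L',(.211,-.022,.003),s(130,112)),('scene','L',(.211,.022,.003),s(205,80))]
def res(q,f=0):
    T,L=fpts(q); r=[proj(n,(L if k=='L' else T)(*( p if k=='L' else (p,))))[0]-o for n,k,p,o in obs]
    return np.array(r) if f else np.ravel(r)
r=least_squares(res,[.6,0,0,.1]); print(r.x.round(4),np.degrees(r.x[2:])); print(res(r.x,1).round(1).tolist())
q=r.x; T,L=fpts(q); print('bar',L(.211,0,.003),'hinge',T([.09,0,.1]),'collet',T([-.025,0,.085]))
# stand
sc=t2=c([(97,87),(287,127),(257,315),(65,278)],370,230,7); S=atz('top',sc,.04); print('stand top',S.round(4).tolist(),S.mean(0))
print('tubetop top',atz('top',[c((239,200),370,230,7)],.15),'scene',atz('scene',[c((223,152),80,200,5)],.15))
ss=c([(175,312),(350,262),(380,365),(205,415)],80,200,5); S=atz('scene',ss,.04); print('scene',S.round(4).tolist(),S.mean(0))
E
python3 f1.py
```

```text
[ 0.6256 -0.0172  0.0743  0.1616] [4.25822376 9.25775221]
[[-0.9, -0.6], [0.4, -0.7], [0.9, -1.0], [-0.0, 0.9], [-0.2, 0.7], [0.0, -0.4], [-0.3, -0.3], [0.5, -0.3], [0.6, 0.2], [-0.7, -0.2], [-0.1, 0.5], [-0.3, 0.2], [0.2, 0.5], [-0.4, 0.4]]
bar [ 0.50811413 -0.02590651  0.17690578] hinge [ 0.71530961 -0.01047932  0.14      ] collet [ 0.60062706 -0.01901826  0.125     ]
stand top [[0.4573, -0.3284, 0.04], [0.4403, -0.4118, 0.04], [0.3578, -0.3972, 0.04], [0.3733, -0.3132, 0.04]] [ 0.40717126 -0.36265582  0.04      ]
tubetop top [[ 0.40794947 -0.36254143  0.15      ]] scene [[ 0.41003751 -0.36559117  0.15      ]]
scene [[0.3638, -0.3994, 0.04], [0.3792, -0.3155, 0.04], [0.4602, -0.3328, 0.04], [0.4439, -0.4119, 0.04]] [ 0.41178801 -0.36491117  0.04      ]
```

```bash
cat >> h.py <<'E'
FY=np.radians(4.26)
def go(p,yaw=FY):
    s=ctrl.read_state(); R=s['orientation']; d=R.T@(np.array(p)-s['tool_pos']); cur=np.arctan2(R[1,0],R[0,0])
    a=(cur-yaw+np.pi/2)%np.pi-np.pi/2
    print('t',round(s['time'],2),'tcp',s['tool_pos'].round(4),'yaw',np.degrees(cur).round(2),'w',s['gripper_width'].round(4),'F',s['wrist_force'].round(1),'-> d',d.round(4),'spin',round(a,4))
E
python3 - <<'E'
from h import *
go([.35,-.31,.27],np.radians(10)); go([.505,-.026,.25])
b=cv2.imread('pics/top0.png')[:,:,::-1]; crop('top',255,195,320,235,10,'c5',b)
E
```

```text
Traceback (most recent call last):
  File "h.py", line 27, in go
    print('t',round(s['time'],2),'tcp',s['tool_pos'].round(4),'yaw',np.degrees(cur).round(2),'w',s['gripper_width'].round(4),'F',s['wrist_force'].round(1),'-> d',d.round(4),'spin',round(a,4))
                                                                                                 ^^^^^^^^^^^^^^^^^^^^^^^^
AttributeError: 'float' object has no attribute 'round'
```

```bash
sed -i "s/s\['gripper_width'\].round(4)/round(s['gripper_width'],4)/" h.py; python3 - <<'E'
from h import *
go([.35,-.31,.27],np.radians(10)); go([.505,-.026,.25])
b=cv2.imread('pics/top0.png')[:,:,::-1]; crop('top',255,195,320,235,10,'c5',b)
E
```

```text
t 0.7 tcp [ 0.1929 -0.5945  0.2314] yaw 17.98 w 0.0855 F [ 0.6 -0.1  0.4] -> d [ 0.2372 -0.2221 -0.0387] spin 0.1392
t 0.7 tcp [ 0.1929 -0.5945  0.2314] yaw 17.98 w 0.0855 F [ 0.6 -0.1  0.4] -> d [ 0.4723 -0.4444 -0.0187] spin 0.2394
```

View pics/c5.png

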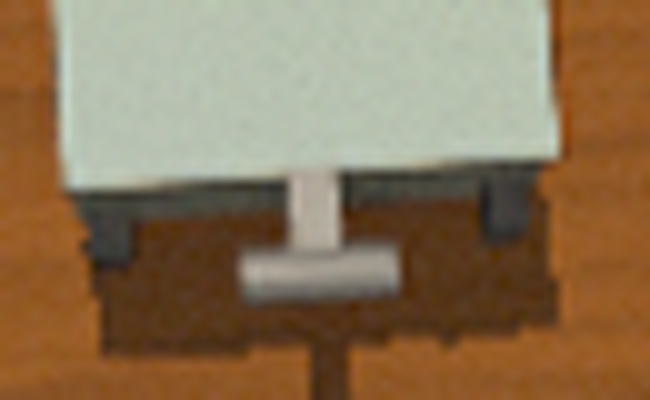

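Call:
{"op": "apply_moves", "data": {
  "commands": [
    {"dx":0.024,"dy":-0.022,"dz":-0.015,"spin":0.014},
    {"dx":0.048,"dy":-0.044,"dz":-0.03,"spin":0.028},
    {"dx":0.071,"dy":-0.067,"dz":-0.039,"spin":0.042},
    {"dx":0.095,"dy":-0.089,"dz":-0.039,"spin":0.056},
    {"dx":0.119,"dy":-0.111,"dz":-0.039,"spin":0.07},
    {"dx":0.142,"dy":-0.133,"dz":-0.039,"spin":0.084},
    {"dx":0.166,"dy":-0.155,"dz":-0.039,"spin":0.098},
    {"dx":0.19,"dy":-0.178,"dz":-0.039,"spin":0.111},
    {"dx":0.213,"dy":-0.2,"dz":-0.039,"spin":0.125},
    {"dx":0.237,"dy":-0.222,"dz":-0.039,"spin":0.139}
  ],
  "hand": 0.72
}}

```text
time: 1.7
tool_pos: [0.3502, -0.309, 0.2706]
orientation: [[0.985, 0.173, 0.0], [0.173, -0.985, -0.001], [0.0, 0.001, -1.0]]
wrist_force: [0.6, 0.7, -0.0]
gripper_width: 0.0616
```

```bash
python3 -c "
from h import *
go([.506,-.026,.23])"
```

```text
t 1.7 tcp [ 0.3502 -0.309   0.2706] yaw 9.97 w 0.0616 F [ 0.6  0.7 -0. ] -> d [ 0.2024 -0.2518  0.0405] spin 0.0996
```

Call:
{"op": "apply_moves", "data": {
  "commands": [
    {"dx":0.022,"dy":-0.028,"dz":0.0,"spin":0.011},
    {"dx":0.045,"dy":-0.056,"dz":0.0,"spin":0.022},
    {"dx":0.068,"dy":-0.084,"dz":0.0,"spin":0.033},
    {"dx":0.09,"dy":-0.112,"dz":0.005,"spin":0.044},
    {"dx":0.112,"dy":-0.14,"dz":0.01,"spin":0.055},
    {"dx":0.135,"dy":-0.168,"dz":0.015,"spin":0.066},
    {"dx":0.157,"dy":-0.196,"dz":0.02,"spin":0.077},
    {"dx":0.18,"dy":-0.224,"dz":0.03,"spin":0.088},
    {"dx":0.202,"dy":-0.252,"dz":0.04,"spin":0.1},
    {"dx":0.202,"dy":-0.252,"dz":0.04,"spin":0.1}
  ]
}}

```text
time: 2.7
tool_pos: [0.5057, -0.0227, 0.2287]
orientation: [[0.997, 0.078, -0.002], [0.078, -0.997, 0.001], [-0.002, -0.001, -1.0]]
wrist_force: [-1.1, -1.1, 0.6]
gripper_width: 0.0613
```

```bash
python3 -c "
from h import *
go([.507,-.026,.155])
crop('scene',220,100,380,290,3,'d1')
crop('top',215,120,360,265,4,'d2')"
```

```text
t 2.7 tcp [ 0.5057 -0.0227  0.2287] yaw 4.49 w 0.0613 F [-1.1 -1.1  0.6] -> d [0.0011 0.0035 0.0737] spin 0.0041
```

View pics/d1.png

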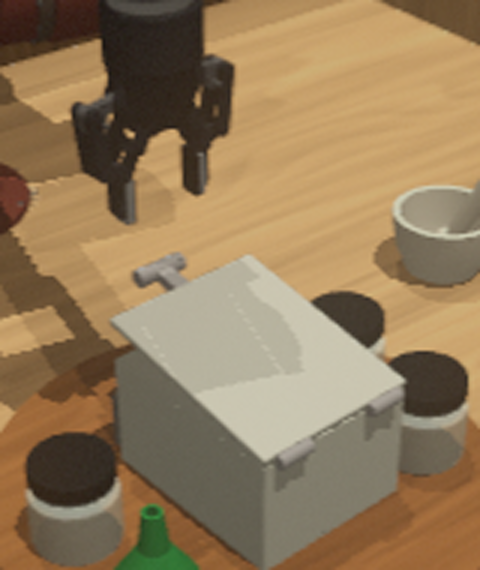

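View pics/d2.png

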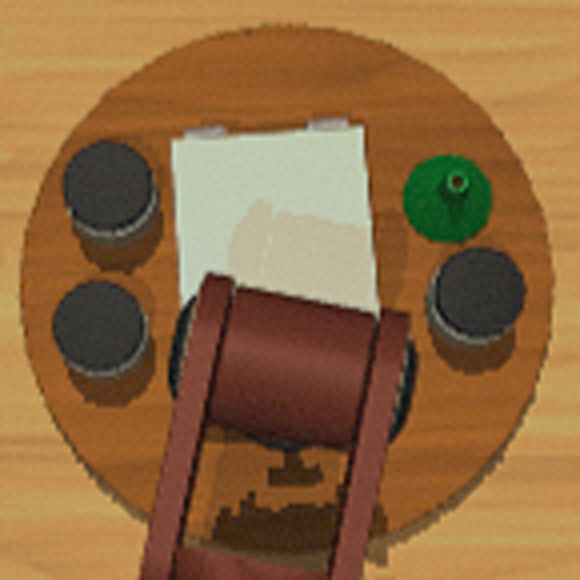

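Call:
{"op": "apply_moves", "data": {
  "commands": [
    {"dx":0.001,"dy":0.003,"dz":0.01,"spin":0.004},
    {"dx":0.001,"dy":0.003,"dz":0.02,"spin":0.004},
    {"dx":0.001,"dy":0.003,"dz":0.03,"spin":0.004},
    {"dx":0.001,"dy":0.003,"dz":0.04,"spin":0.004},
    {"dx":0.001,"dy":0.003,"dz":0.05,"spin":0.004},
    {"dx":0.001,"dy":0.003,"dz":0.06,"spin":0.004},
    {"dx":0.001,"dy":0.003,"dz":0.068,"spin":0.004},
    {"dx":0.001,"dy":0.003,"dz":0.074,"spin":0.004},
    {"dx":0.001,"dy":0.003,"dz":0.074,"spin":0.004},
    {"dx":0.001,"dy":0.003,"dz":0.074,"spin":0.004}
  ]
}}

```text
time: 3.8
tool_pos: [0.5069, -0.0284, 0.1564]
orientation: [[0.997, 0.072, -0.0], [0.072, -0.997, -0.001], [-0.0, 0.001, -1.0]]
wrist_force: [0.0, -0.1, -0.4]
gripper_width: 0.0617
```

```bash
python3 -c "
from h import *
go([.507,-.026,.155])
s=ctrl.read_state()
crop('scene',240,130,340,230,6,'d3')"
```

```text
t 3.8 tcp [ 0.5069 -0.0284  0.1564] yaw 4.12 w 0.0617 F [ 0.  -0.1 -0.4] -> d [ 0.0003 -0.0023  0.0014] spin -0.0025
```

View pics/d3.png

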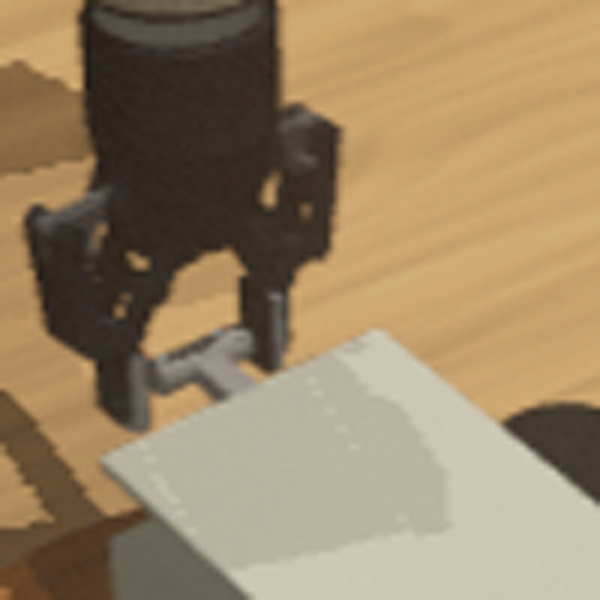

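The bar sits between the pads, so I'll close on it.

Call:
{"op": "apply_moves", "data": {
  "commands": [
    {"dy":-0.002},
    {"dy":-0.002},
    {"dy":-0.002},
    {"dy":-0.002},
    {"dy":-0.002},
    {"dy":-0.002},
    {"dy":-0.002},
    {"dy":-0.002},
    {"dy":-0.002},
    {"dy":-0.002}
  ],
  "hand": 0,
  "force": 40
}}

```text
validation failed for argument at $.co...
```

```bash
python3 -c "
from h import *
go([.507,-.026,.155])
s=ctrl.read_state()
# arc relative
th0=.1616; phi=np.arctan2(.003,.211)
r=np.hypot(.211,.003)
for i in range(1,21):
    th=th0+(1.134-th0)*i/20
    f=lambda t:np.array([-r*np.cos(t+phi),r*np.sin(t+phi)])
    d=f(th)-f(th0); print(i,d.round(4))
"
```

```text
t 3.85 tcp [ 0.5071 -0.0284  0.1567] yaw 4.11 w 0.0617 F [ 0.   0.6 -0.7] -> d [ 0.0001 -0.0024  0.0017] spin -0.0025
1 [0.002  0.0101]
2 [0.0046 0.02  ]
3 [0.0076 0.0298]
4 [0.011  0.0395]
5 [0.015  0.0489]
6 [0.0194 0.0582]
7 [0.0242 0.0672]
8 [0.0295 0.076 ]
9 [0.0352 0.0846]
10 [0.0413 0.0928]
11 [0.0478 0.1007]
12 [0.0547 0.1084]
13 [0.0619 0.1156]
14 [0.0695 0.1225]
15 [0.0774 0.1291]
16 [0.0857 0.1352]
17 [0.0942 0.1409]
18 [0.1029 0.1462]
19 [0.112  0.1511]
20 [0.1212 0.1555]
```

Call:
{"op": "apply_moves", "data": {
  "commands": [
    {"dx":0,"dy":-0.002,"dz":0,"spin":0},
    {"dx":0,"dy":-0.002,"dz":0,"spin":0},
    {"dx":0,"dy":-0.002,"dz":0,"spin":0},
    {"dx":0,"dy":-0.002,"dz":0,"spin":0},
    {"dx":0,"dy":-0.002,"dz":0,"spin":0},
    {"dx":0,"dy":-0.002,"dz":0,"spin":0},
    {"dx":0,"dy":-0.002,"dz":0,"spin":0},
    {"dx":0,"dy":-0.002,"dz":0,"spin":0},
    {"dx":0,"dy":-0.002,"dz":0,"spin":0},
    {"dx":0,"dy":-0.002,"dz":0,"spin":0}
  ],
  "hand": 0,
  "force": 40
}}

```text
time: 4.85
tool_pos: [0.5073, -0.0274, 0.1575]
orientation: [[0.997, 0.072, 0.002], [0.072, -0.997, -0.003], [0.001, 0.004, -1.0]]
wrist_force: [-0.5, -4.7, 1.2]
gripper_width: 0.043
```

Call:
{"op": "apply_moves", "data": {
  "commands": [
    {"dx":0.002,"dy":0,"dz":-0.01,"spin":0},
    {"dx":0.0046,"dy":0,"dz":-0.02,"spin":0},
    {"dx":0.0076,"dy":0,"dz":-0.03,"spin":0},
    {"dx":0.011,"dy":0,"dz":-0.0395,"spin":0},
    {"dx":0.015,"dy":0,"dz":-0.049,"spin":0},
    {"dx":0.0194,"dy":0,"dz":-0.058,"spin":0},
    {"dx":0.0242,"dy":0,"dz":-0.067,"spin":0},
    {"dx":0.0295,"dy":0,"dz":-0.076,"spin":0},
    {"dx":0.0352,"dy":0,"dz":-0.0846,"spin":0},
    {"dx":0.0413,"dy":0,"dz":-0.0928,"spin":0}
  ]
}}

```text
time: 5.85
tool_pos: [0.5486, -0.0243, 0.2509]
orientation: [[0.997, 0.072, 0.001], [0.072, -0.997, -0.004], [0.001, 0.004, -1.0]]
wrist_force: [1.0, -4.0, -6.4]
gripper_width: 0.0432
```

```bash
python3 -c "
from h import *
go([.507,-.026,.155])
crop('scene',200,80,370,290,3,'d4')
s=ctrl.read_state(); print(s['moment'])"
```

```text
t 5.85 tcp [ 0.5486 -0.0243  0.2509] yaw 4.1 w 0.0432 F [ 1.  -4.  -6.4] -> d [-0.0417 -0.0016  0.0959] spin -0.0027
[-0.48920487  0.15999497  0.00468724]
```

View pics/d4.png

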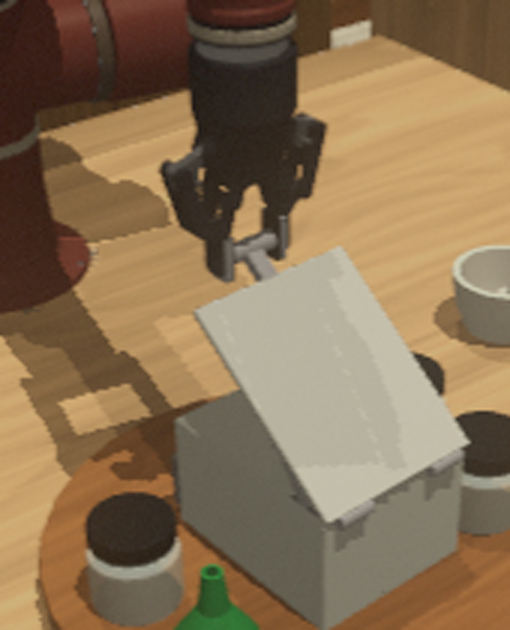

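The lid follows the grip. I'll carry on to about 65°.

Call:
{"op": "apply_moves", "data": {
  "commands": [
    {"dx":0.0065,"dy":0,"dz":-0.0079,"spin":0},
    {"dx":0.0134,"dy":0,"dz":-0.0156,"spin":0},
    {"dx":0.0206,"dy":0,"dz":-0.0228,"spin":0},
    {"dx":0.0282,"dy":0,"dz":-0.0297,"spin":0},
    {"dx":0.0361,"dy":0,"dz":-0.0363,"spin":0},
    {"dx":0.0444,"dy":0,"dz":-0.0424,"spin":0},
    {"dx":0.0529,"dy":0,"dz":-0.0481,"spin":0},
    {"dx":0.0616,"dy":0,"dz":-0.0534,"spin":0},
    {"dx":0.0707,"dy":0,"dz":-0.0583,"spin":0},
    {"dx":0.08,"dy":0,"dz":-0.0627,"spin":0}
  ]
}}

```text
time: 6.9
tool_pos: [0.6301, -0.018, 0.3157]
orientation: [[0.997, 0.072, 0.003], [0.072, -0.997, -0.003], [0.003, 0.003, -1.0]]
wrist_force: [0.1, -4.2, -8.6]
gripper_width: 0.0429
```

```bash
python3 -c "
from h import *
go([.507,-.026,.155])
crop('scene',200,50,370,290,2.5,'d5')
s=ctrl.read_state(); p=s['tool_pos']; h=np.array([.7153,-.0105,.14])
d=p-h; print(np.degrees(np.arctan2(d[2]+.019,np.hypot(d[0],d[1])))-np.degrees(.0142), np.hypot(np.hypot(d[0],d[1]),d[2]+.019))"
```

```text
t 6.9 tcp [ 0.6301 -0.018   0.3157] yaw 4.12 w 0.0429 F [ 0.1 -4.2 -8.6] -> d [-0.1238 -0.0014  0.1604] spin -0.0025
65.8686993484609 0.21270602489784182
```

View pics/d5.png

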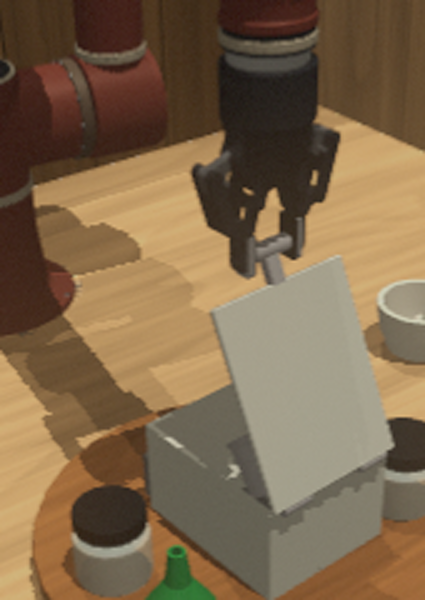

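Call:
{"op": "apply_moves", "data": {
  "commands": [
    {"dx":0,"dy":0,"dz":0,"spin":0},
    {"dx":0,"dy":0,"dz":0,"spin":0},
    {"dx":0,"dy":0,"dz":0,"spin":0},
    {"dx":0,"dy":0,"dz":0,"spin":0},
    {"dx":0,"dy":0,"dz":0,"spin":0},
    {"dx":0,"dy":0,"dz":-0.01,"spin":0},
    {"dx":0,"dy":0,"dz":-0.02,"spin":0},
    {"dx":0,"dy":0,"dz":-0.035,"spin":0},
    {"dx":0,"dy":0,"dz":-0.05,"spin":0},
    {"dx":0,"dy":0,"dz":-0.07,"spin":0}
  ],
  "hand": 0.75
}}

```text
time: 7.95
tool_pos: [0.631, -0.0177, 0.3878]
orientation: [[0.997, 0.072, 0.006], [0.072, -0.997, -0.003], [0.006, 0.003, -1.0]]
wrist_force: [0.4, -0.4, 0.3]
gripper_width: 0.0637
```

```bash
python3 -c "
from h import *
go([.408,-.364,.25],FY)
a=optics.read_camera('scene'); cv2.imwrite('pics/e0.png',a[:,:,::-1])
crop('scene',220,90,370,290,3,'e1',a)"
```

```text
t 7.95 tcp [ 0.631  -0.0177  0.3878] yaw 4.13 w 0.0637 F [ 0.4 -0.4  0.3] -> d [-0.2481  0.3289  0.1375] spin -0.0023
```

View pics/e1.png

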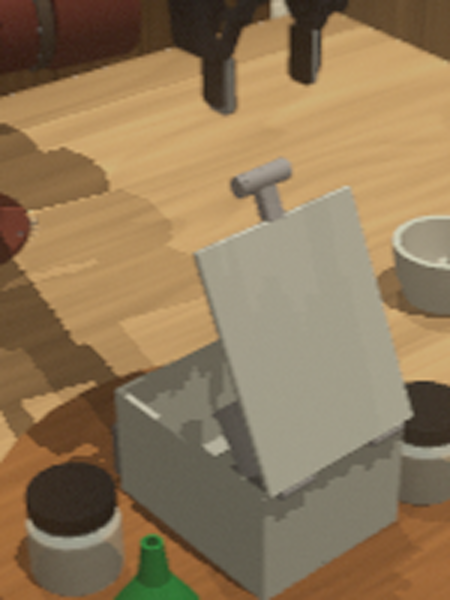

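Call:
{"op": "apply_moves", "data": {
  "commands": [
    {"dx":-0.02,"dy":0.02,"dz":0,"spin":0.14},
    {"dx":-0.045,"dy":0.05,"dz":0,"spin":0.28},
    {"dx":-0.07,"dy":0.083,"dz":0,"spin":0.42},
    {"dx":-0.095,"dy":0.117,"dz":0.01,"spin":0.56},
    {"dx":-0.12,"dy":0.15,"dz":0.03,"spin":0.7},
    {"dx":-0.145,"dy":0.185,"dz":0.05,"spin":0.84},
    {"dx":-0.17,"dy":0.22,"dz":0.07,"spin":0.98},
    {"dx":-0.195,"dy":0.255,"dz":0.09,"spin":1.12},
    {"dx":-0.22,"dy":0.29,"dz":0.11,"spin":1.26},
    {"dx":-0.247,"dy":0.328,"dz":0.137,"spin":1.4}
  ]
}}

```text
time: 9.0
tool_pos: [0.4122, -0.3623, 0.2575]
orientation: [[0.235, -0.972, 0.016], [-0.972, -0.235, -0.007], [0.01, -0.014, -1.0]]
wrist_force: [0.6, 0.4, -0.5]
gripper_width: 0.0638
```

```bash
cat >f2.py <<'E'
from fit import *
# lid angle given filter pose: search by image
E
python3 -c "
from h import *
go([.409,-.364,.2],FY-np.pi/2)
a=optics.read_camera('scene'); cv2.imwrite('pics/g0.png',a[:,:,::-1])
b=optics.read_camera('top'); cv2.imwrite('pics/g1.png',b[:,:,::-1])
crop('scene',230,110,370,290,4,'g2',a)
crop('top',240,110,330,230,5,'g3',b)"
```

```text
t 9.0 tcp [ 0.4122 -0.3623  0.2575] yaw -76.41 w 0.0638 F [ 0.6  0.4 -0.5] -> d [0.0003 0.0043 0.0574] spin 0.1628
```

View pics/g2.png

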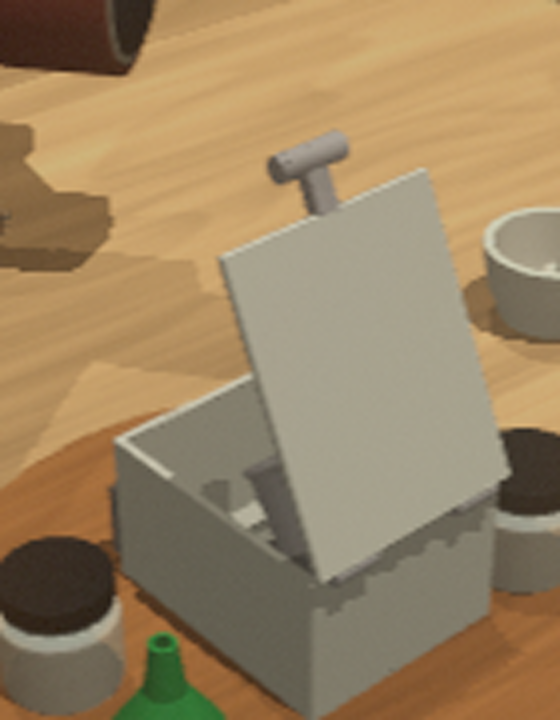

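View pics/g3.png

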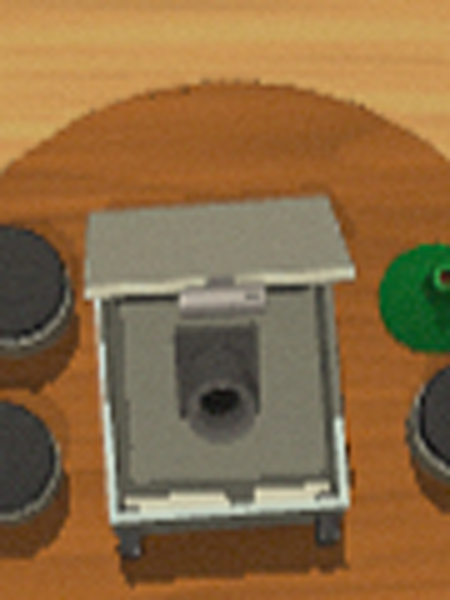

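View pics/g0.png

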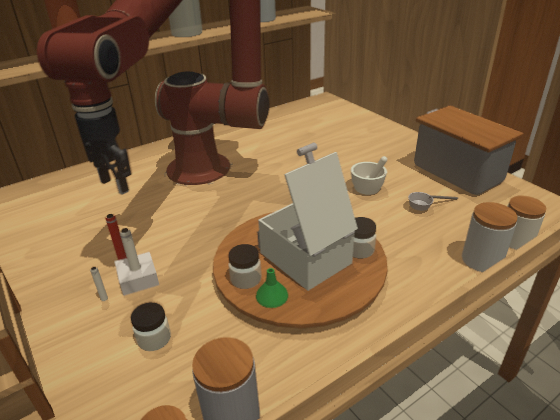

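```bash
cat > f2.py <<'E'
from fit import *
s=lambda *p:c(p,230,110,4); t=lambda *p:c(p,240,110,5)
obs=[('scene','L',(.183,-.071,.0065),s(220,258)),('scene','L',(.183,.071,.0065),s(427,172)),('scene','L',(.003,.071,.0065),s(510,474)),
('scene','T',(.087,-.07,0),s(314,718)),('scene','T',(.087,.07,0),s(491,612)),('scene','T',(-.087,-.07,.1),s(117,440)),
('top','T',(-.087,-.07,.1),t(347,515)),('top','T',(-.087,.07,.1),t(108,524)),
('top','L',(.183,.071,0.0065),t(90,284)),('top','L',(.183,-.071,0.0065),t(353,268)),
('scene','L',(.211,-.022,.003),s(276,167)),('scene','L',(.211,.022,.003),s(342,143))]
def res(q,f=0):
    T,L=fpts(q); r=[proj(n,(L if k=='L' else T)(*( p if k=='L' else (p,))))[0]-o for n,k,p,o in obs]
    return np.array(r) if f else np.ravel(r)
r=least_squares(res,[.6,0,0,1.1]); q=r.x;print(q.round(4),np.degrees(q[2:])); print(res(q,1).round(1).tolist())
T,L=fpts(q); print('collet',T([-.025,0,.085]))
b=cv2.imread('pics/g1.png')[:,:,::-1]
for nm,qq in(('a',q),('b',[.6256,-.0172,.0743,1.13])):
    T,L=fpts(qq); a=np.radians(35); z=np.array([-np.sin(a),0,np.cos(a)]); x=np.array([np.cos(a),0,np.sin(a)]); m=np.array([-.025,0,.085])
    P=[T(m)]+[T(m+rr*(np.cos(u)*x+np.sin(u)*np.array([0,1,0]))+z*dz) for rr,dz in((.0165,0),(.0215,0)) for u in np.linspace(0,6.28,24)]
    P+=[T((sx*.087,sy*.07,.1)) for sx in(-1,) for sy in(-1,1)]
    crop('top',260,140,310,230,8,'g4'+nm,b,proj('top',P))
h=np.hstack([cv2.imread('pics/g4a.png'),cv2.imread('pics/g4b.png')]);cv2.imwrite('pics/g4.png',h[:600])
E
python3 f2.py
```

```text
[ 0.626  -0.0176  0.0658  1.1429] [ 3.76897786 65.48569408]
[[0.2, -1.2], [0.5, -1.9], [0.4, 0.2], [-0.8, 0.7], [-0.4, -0.0], [-0.6, -1.1], [0.4, -1.9], [0.3, -0.8], [-0.9, 0.5], [1.1, 0.4], [0.2, 0.3], [0.0, -0.3]]
collet [ 0.601016   -0.01921979  0.125     ]
```

View pics/g4.png

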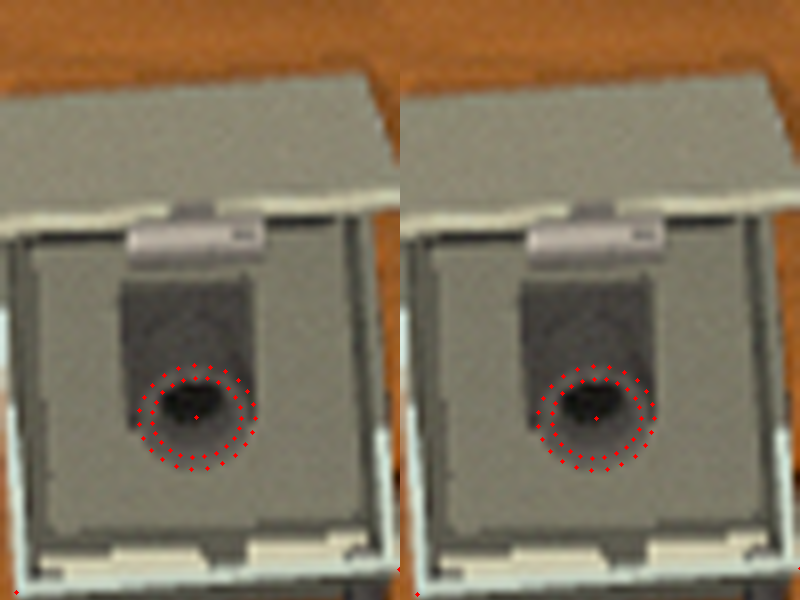

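The lid stands at about 65°, and the collet model lands on the image to within about 1 px (mouth at (284,192) in top). Now to grip the tube.

Call:
{"op": "apply_moves", "data": {
  "commands": [
    {"dx":0,"dy":0.002,"dz":0.0,"spin":0.08},
    {"dx":0,"dy":0.004,"dz":0.0,"spin":0.163},
    {"dx":0,"dy":0.004,"dz":0.01,"spin":0.163},
    {"dx":0,"dy":0.004,"dz":0.02,"spin":0.163},
    {"dx":0,"dy":0.004,"dz":0.03,"spin":0.163},
    {"dx":0,"dy":0.004,"dz":0.04,"spin":0.163},
    {"dx":0,"dy":0.004,"dz":0.05,"spin":0.163},
    {"dx":0,"dy":0.004,"dz":0.057,"spin":0.163},
    {"dx":0,"dy":0.004,"dz":0.057,"spin":0.163},
    {"dx":0,"dy":0.004,"dz":0.057,"spin":0.163}
  ]
}}

```text
time: 10.1
tool_pos: [0.4057, -0.3637, 0.1954]
orientation: [[0.072, -0.997, 0.008], [-0.997, -0.072, -0.001], [0.001, -0.008, -1.0]]
wrist_force: [0.7, 0.2, 0.4]
gripper_width: 0.064
```

```bash
python3 -c "
from h import *
go([.409,-.364,.097],FY-np.pi/2)
crop('scene',70,140,180,310,4.5,'k1')"
```

```text
t 10.1 tcp [ 0.4057 -0.3637  0.1954] yaw -85.87 w 0.064 F [0.7 0.2 0.4] -> d [ 0.0004 -0.0024  0.0984] spin -0.0023
```

View pics/k1.png

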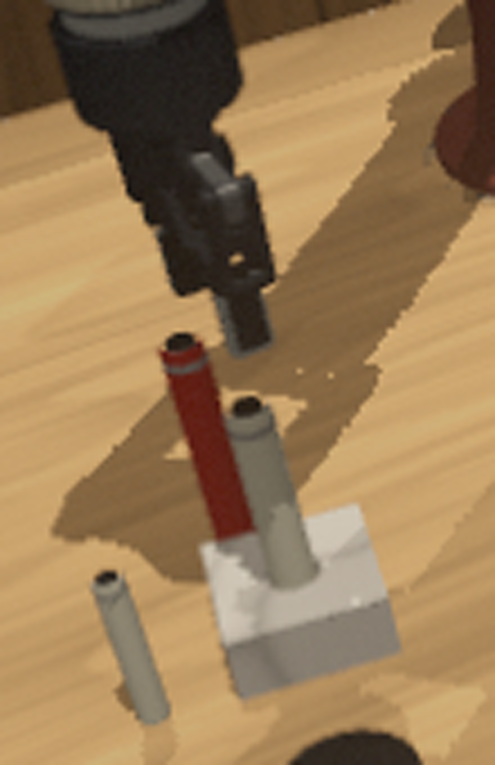

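```bash
python3 -c "
from fit import *
print(atz('top',[c((165,403),370,230,7)],0.0),atz('top',[c((252,427),370,230,7)],.14),atz('scene',[c((207,293),80,200,5)],0.0),atz('scene',[c((150,78),80,200,5)],.14))"
```

```text
[[ 0.31693206 -0.36541171  0.        ]] [[ 0.31541372 -0.36871954  0.14      ]] [[ 0.30729946 -0.3735882   0.        ]] [[ 0.31559932 -0.37135581  0.14      ]]
```

Call:
{"op": "apply_moves", "data": {
  "commands": [
    {"dx":0,"dy":-0.002,"dz":0.012,"spin":0},
    {"dx":0,"dy":-0.002,"dz":0.025,"spin":0},
    {"dx":0,"dy":-0.002,"dz":0.038,"spin":0},
    {"dx":0,"dy":-0.002,"dz":0.051,"spin":0},
    {"dx":0,"dy":-0.002,"dz":0.064,"spin":0},
    {"dx":0,"dy":-0.002,"dz":0.077,"spin":0},
    {"dx":0,"dy":-0.002,"dz":0.088,"spin":0},
    {"dx":0,"dy":-0.002,"dz":0.098,"spin":0},
    {"dx":0,"dy":-0.002,"dz":0.098,"spin":0},
    {"dx":0,"dy":-0.002,"dz":0.098,"spin":0}
  ]
}}

```text
time: 11.15
tool_pos: [0.4088, -0.3639, 0.0979]
orientation: [[0.072, -0.997, 0.009], [-0.997, -0.072, -0.001], [0.002, -0.008, -1.0]]
wrist_force: [0.9, -0.0, 0.8]
gripper_width: 0.0639
```

```bash
python3 -c "
from h import *
go([.409,-.364,.097],FY-np.pi/2)
crop('scene',70,160,180,310,5,'k2')"
```

```text
t 11.15 tcp [ 0.4088 -0.3639  0.0979] yaw -85.87 w 0.0639 F [ 0.9 -0.   0.8] -> d [ 0.0001 -0.0002  0.0009] spin -0.0023
```

View pics/k2.png

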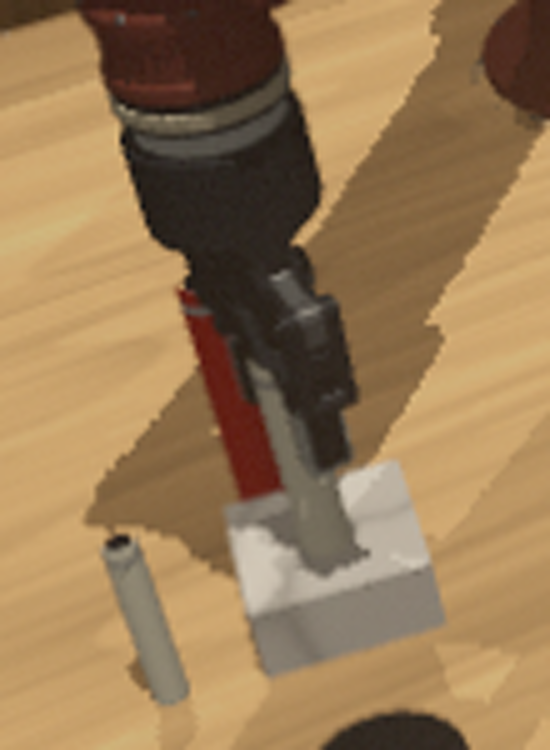

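Call:
{"op": "apply_moves", "data": {
  "commands": [
    {"dx":0,"dy":0,"dz":0,"spin":0},
    {"dx":0,"dy":0,"dz":0,"spin":0},
    {"dx":0,"dy":0,"dz":0,"spin":0},
    {"dx":0,"dy":0,"dz":0,"spin":0},
    {"dx":0,"dy":0,"dz":0,"spin":0},
    {"dx":0,"dy":0,"dz":0,"spin":0},
    {"dx":0,"dy":0,"dz":0,"spin":0},
    {"dx":0,"dy":0,"dz":0,"spin":0},
    {"dx":0,"dy":0,"dz":0,"spin":0},
    {"dx":0,"dy":0,"dz":0,"spin":0}
  ],
  "hand": 0,
  "force": 20
}}

```text
time: 12.2
tool_pos: [0.4091, -0.3646, 0.0991]
orientation: [[0.072, -0.997, 0.009], [-0.997, -0.072, -0.003], [0.003, -0.009, -1.0]]
wrist_force: [-1.6, -0.3, 5.8]
gripper_width: 0.0232
```

Call:
{"op": "apply_moves", "data": {
  "commands": [
    {"dx":0,"dy":0,"dz":-0.003,"spin":0},
    {"dx":0,"dy":0,"dz":-0.006,"spin":0},
    {"dx":0,"dy":0,"dz":-0.01,"spin":0},
    {"dx":0,"dy":0,"dz":-0.014,"spin":0},
    {"dx":0,"dy":0,"dz":-0.018,"spin":0},
    {"dx":0,"dy":0,"dz":-0.021,"spin":0},
    {"dx":0,"dy":0,"dz":-0.021,"spin":0},
    {"dx":0,"dy":0,"dz":-0.021,"spin":0},
    {"dx":0,"dy":0,"dz":-0.021,"spin":0},
    {"dx":0,"dy":0,"dz":-0.021,"spin":0}
  ]
}}

```text
time: 13.2
tool_pos: [0.4088, -0.3644, 0.1198]
orientation: [[0.072, -0.997, 0.009], [-0.997, -0.072, -0.002], [0.003, -0.009, -1.0]]
wrist_force: [-0.5, 0.6, -1.7]
gripper_width: 0.0231
```

```bash
python3 -c "
from h import *
go([.409,-.364,.097],FY-np.pi/2)
crop('scene',70,160,180,310,5,'k3')
s=8;
for th in range(0,41,4):
    t=np.radians(th); print(th, round(13.5-12*np.cos(t)+(107-s)*np.sin(t),1), round(12*np.sin(t)+(107-s)*np.cos(t)-(107-s),1))
"
```

```text
t 13.2 tcp [ 0.4088 -0.3644  0.1198] yaw -85.87 w 0.0231 F [-0.5  0.6 -1.7] -> d [-0.0005 -0.0001  0.0228] spin -0.0023
0 1.5 0.0
4 8.4 0.6
8 15.4 0.7
12 22.3 0.3
16 29.3 -0.5
20 36.1 -1.9
24 42.8 -3.7
28 49.4 -6.0
32 55.8 -8.7
36 62.0 -11.9
40 67.9 -15.4
```

View pics/k3.png

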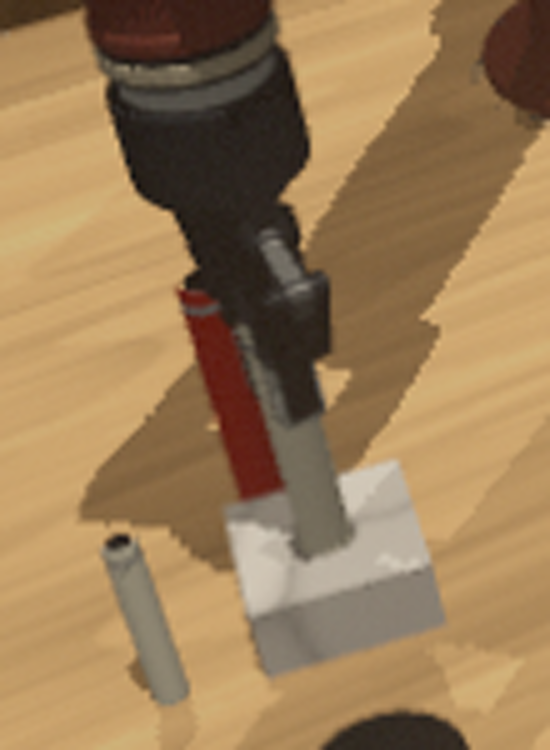

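The tube is lifted 21 mm, with its foot still about 9 mm inside the hole. Next I'll pivot it in the pads against the hole's rim, to about 20° first.

Call:
{"op": "apply_moves", "data": {
  "commands": [
    {"dx":-0.004,"dy":0,"dz":0,"spin":0},
    {"dx":-0.008,"dy":0,"dz":0,"spin":0},
    {"dx":-0.012,"dy":0,"dz":0,"spin":0},
    {"dx":-0.016,"dy":0,"dz":0,"spin":0},
    {"dx":-0.02,"dy":0,"dz":0,"spin":0},
    {"dx":-0.024,"dy":0,"dz":0,"spin":0},
    {"dx":-0.028,"dy":0,"dz":0.001,"spin":0},
    {"dx":-0.032,"dy":0,"dz":0.001,"spin":0},
    {"dx":-0.036,"dy":0,"dz":0.002,"spin":0},
    {"dx":-0.036,"dy":0,"dz":0.002,"spin":0}
  ]
}}

```text
time: 14.25
tool_pos: [0.4062, -0.3279, 0.1176]
orientation: [[0.072, -0.997, 0.009], [-0.997, -0.072, -0.002], [0.003, -0.009, -1.0]]
wrist_force: [-2.1, -2.2, -0.8]
gripper_width: 0.0236
```

```bash
python3 -c "
from h import *
go([.409,-.364,.097],FY-np.pi/2)
crop('scene',70,160,180,310,5,'k4')
print(ctrl.read_state()['moment'])
"
```

```text
t 14.25 tcp [ 0.4062 -0.3279  0.1176] yaw -85.85 w 0.0236 F [-2.1 -2.2 -0.8] -> d [ 0.0361 -0.      0.0207] spin -0.0019
[-0.38665335  0.49610968 -0.05873505]
```

View pics/k4.png

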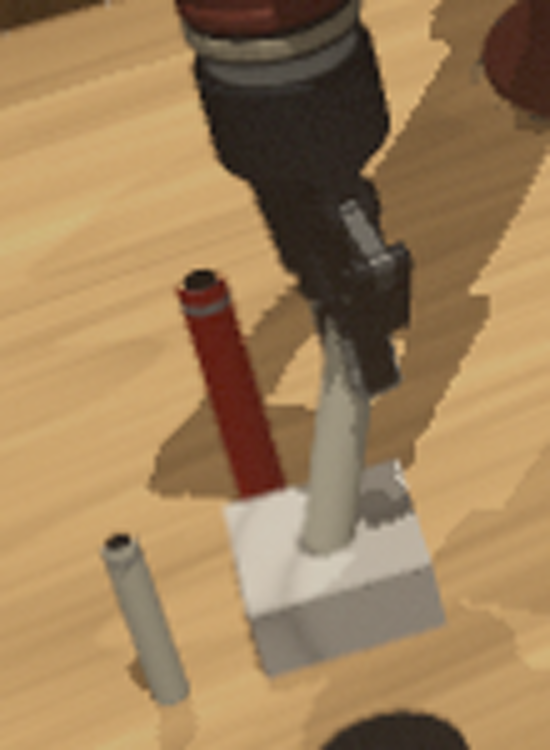

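Pivoting works with only about 2 N of side force. On to 35°.

Call:
{"op": "apply_moves", "data": {
  "commands": [
    {"dx":-0.0035,"dy":0,"dz":0.001,"spin":0},
    {"dx":-0.007,"dy":0,"dz":0.002,"spin":0},
    {"dx":-0.0105,"dy":0,"dz":0.003,"spin":0},
    {"dx":-0.014,"dy":0,"dz":0.0045,"spin":0},
    {"dx":-0.0175,"dy":0,"dz":0.006,"spin":0},
    {"dx":-0.021,"dy":0,"dz":0.0075,"spin":0},
    {"dx":-0.0245,"dy":0,"dz":0.009,"spin":0},
    {"dx":-0.0245,"dy":0,"dz":0.009,"spin":0},
    {"dx":-0.0245,"dy":0,"dz":0.009,"spin":0},
    {"dx":-0.0245,"dy":0,"dz":0.009,"spin":0}
  ]
}}

```text
time: 15.3
tool_pos: [0.4046, -0.3034, 0.1084]
orientation: [[0.072, -0.997, 0.009], [-0.997, -0.072, -0.001], [0.002, -0.009, -1.0]]
wrist_force: [-1.4, -0.9, -1.1]
gripper_width: 0.0236
```

```bash
python3 -c "
from h import *
go([.409,-.364,.097],FY-np.pi/2)
crop('scene',70,160,180,310,5,'k5')
crop('top',330,210,450,310,5,'k6')
print(ctrl.read_state()['moment'])
"
```

```text
t 15.3 tcp [ 0.4046 -0.3034  0.1084] yaw -85.86 w 0.0236 F [-1.4 -0.9 -1.1] -> d [0.0608 0.     0.0115] spin -0.0021
[-0.23228888  0.23928897 -0.05354794]
```

View pics/k5.png

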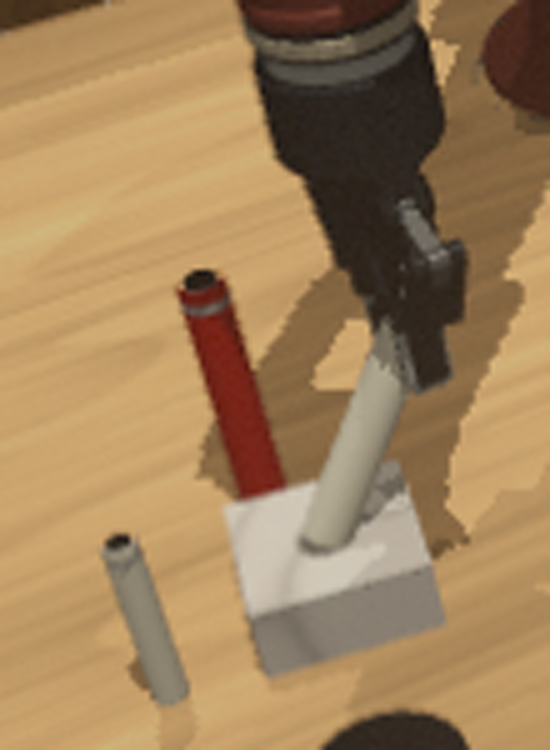

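View pics/k6.png

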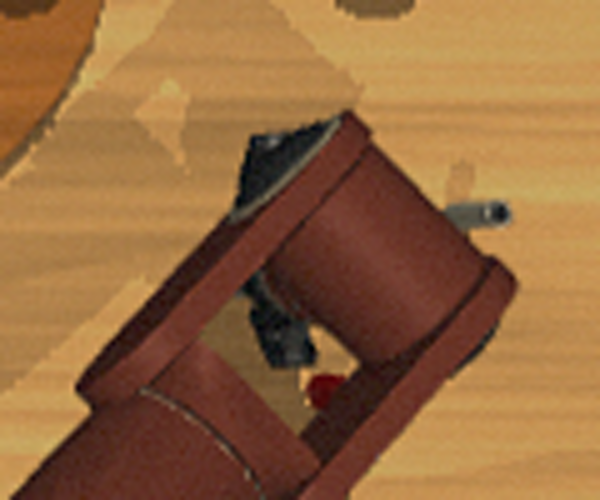

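Call:
{"op": "apply_moves", "data": {
  "commands": [
    {"dx":0,"dy":0,"dz":0,"spin":0},
    {"dx":0,"dy":0,"dz":0,"spin":0},
    {"dx":0,"dy":0,"dz":-0.01,"spin":0},
    {"dx":0,"dy":0,"dz":-0.03,"spin":0},
    {"dx":0,"dy":0,"dz":-0.05,"spin":0},
    {"dx":0,"dy":0,"dz":-0.075,"spin":0},
    {"dx":0,"dy":0,"dz":-0.1,"spin":0},
    {"dx":0,"dy":0,"dz":-0.13,"spin":0},
    {"dx":0,"dy":0,"dz":-0.16,"spin":0},
    {"dx":0,"dy":0,"dz":-0.16,"spin":0}
  ],
  "force": 60
}}

```text
time: 16.4
tool_pos: [0.405, -0.3046, 0.2746]
orientation: [[0.072, -0.997, 0.016], [-0.997, -0.073, -0.007], [0.009, -0.016, -1.0]]
wrist_force: [0.3, -0.5, -0.6]
gripper_width: 0.0229
```

```bash
python3 -c "
from h import *
go([.409,-.364,.097],FY-np.pi/2)
crop('scene',90,90,200,250,5,'k7')
"
```

```text
t 16.4 tcp [ 0.405  -0.3046  0.2746] yaw -85.85 w 0.0229 F [ 0.3 -0.5 -0.6] -> d [0.058  0.0031 0.1781] spin -0.0018
```

View pics/k7.png

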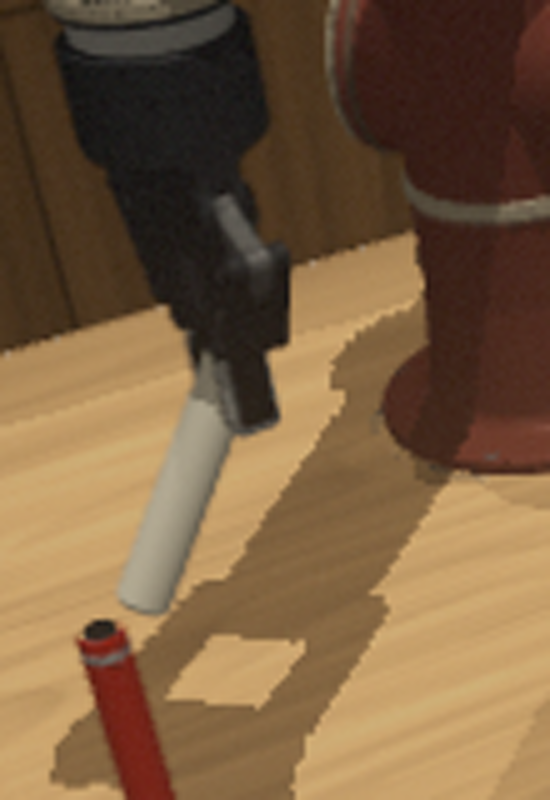

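```bash
python3 -c "
from h import *
go([.49,-.026,.265],FY)
"
```

```text
t 16.45 tcp [ 0.4042 -0.3039  0.2716] yaw -85.84 w 0.0228 F [-0.   0.1 -1.3] -> d [-0.2709 -0.1056  0.0065] spin 1.569
```

Call:
{"op": "apply_moves", "data": {
  "commands": [
    {"dx":-0.02,"dy":-0.008,"dz":0,"spin":-0.1},
    {"dx":-0.045,"dy":-0.017,"dz":0,"spin":-0.24},
    {"dx":-0.073,"dy":-0.028,"dz":0,"spin":-0.38},
    {"dx":-0.1,"dy":-0.039,"dz":0,"spin":-0.52},
    {"dx":-0.13,"dy":-0.05,"dz":0,"spin":-0.66},
    {"dx":-0.16,"dy":-0.062,"dz":0,"spin":-0.8},
    {"dx":-0.19,"dy":-0.074,"dz":0.002,"spin":-0.94},
    {"dx":-0.22,"dy":-0.086,"dz":0.004,"spin":-1.08},
    {"dx":-0.25,"dy":-0.097,"dz":0.006,"spin":-1.22},
    {"dx":-0.271,"dy":-0.106,"dz":0.006,"spin":-1.36}
  ]
}}

```text
time: 17.45
tool_pos: [0.4894, -0.0236, 0.2629]
orientation: [[0.991, -0.131, 0.009], [-0.131, -0.991, -0.003], [0.01, 0.001, -1.0]]
wrist_force: [-0.5, 0.4, -1.2]
gripper_width: 0.0226
```

```bash
python3 -c "
from h import *
go([.505,-.0256,.24],FY)
"
```

```text
t 17.45 tcp [ 0.4894 -0.0236  0.2629] yaw -7.51 w 0.0226 F [-0.5  0.4 -1.2] -> d [ 0.0155 -0.0001  0.023 ] spin -0.2053
```

Call:
{"op": "apply_moves", "data": {
  "commands": [
    {"dx":0.003,"dy":0,"dz":0.004,"spin":-0.08},
    {"dx":0.006,"dy":0,"dz":0.008,"spin":-0.16},
    {"dx":0.01,"dy":0,"dz":0.015,"spin":-0.205},
    {"dx":0.015,"dy":0,"dz":0.023,"spin":-0.205},
    {"dx":0.015,"dy":0,"dz":0.023,"spin":-0.205},
    {"dx":0.015,"dy":0,"dz":0.023,"spin":-0.205},
    {"dx":0.015,"dy":0,"dz":0.023,"spin":-0.205},
    {"dx":0.015,"dy":0,"dz":0.023,"spin":-0.205},
    {"dx":0.015,"dy":0,"dz":0.023,"spin":-0.205},
    {"dx":0.015,"dy":0,"dz":0.023,"spin":-0.205}
  ]
}}

```text
time: 18.45
tool_pos: [0.5045, -0.0257, 0.2404]
orientation: [[0.997, 0.074, 0.01], [0.074, -0.997, -0.003], [0.01, 0.003, -1.0]]
wrist_force: [0.4, -0.5, -2.1]
gripper_width: 0.0229
```

```bash
cat > m.py <<'E'
from h import *
import sys
th=float(sys.argv[1]) if len(sys.argv)>1 else 35.; g=float(sys.argv[2]) if len(sys.argv)>2 else .108
s=ctrl.read_state(); R=s['orientation']; G=s['tool_pos']-.019*R[:,2]
t=np.radians(th); a=-np.sin(t)*R[:,0]+np.cos(t)*(-R[:,2])
a/=np.linalg.norm(a); E=G-g*a; U=E+.14*a
a35=np.array([-np.sin(np.radians(35))*np.cos(.0735),-np.sin(np.radians(35))*np.sin(.0735),np.cos(np.radians(35))]); M=np.array([.6008,-.0188,.125])
x=np.array([.8192*np.cos(.0735),.8192*np.sin(.0735),.5736]); y=np.array([-np.sin(.0735),np.cos(.0735),0])
d=E-M; print('E in collet x,y,z',(d@x).round(4),(d@y).round(4),(d@a35).round(4),'E',E.round(4))
a_=optics.read_camera('scene'); b_=optics.read_camera('top')
pr=np.cross(a,R[:,1]); pts=[]
for w in(-.012,0,.012):
    for v in np.linspace(0,.14,12): pts.append(E+v*a+w*R[:,1]); pts.append(E+v*a+w*pr)
ps=proj('scene',pts); 
crop('scene',240,80,350,260,3.3,'m_s',a_,proj('scene',[E,U,E-.03*a]))
crop('scene',240,80,350,260,3.3,'m_r',a_)
cv2.imwrite('pics/'+sys.argv[3]+'.png',np.hstack([cv2.imread('pics/m_r.png'),cv2.imread('pics/m_s.png')]))
crop('top',240,130,340,250,5,sys.argv[3]+'t',b_,proj('top',[E,M]))
go([.505,-.0256,.24],FY)
E
python3 m.py 35 .108 n1
```

```text
E in collet x,y,z -0.0011 -0.0 0.0576 E [ 0.567  -0.0213  0.1715]
t 18.55 tcp [ 0.5045 -0.0257  0.2402] yaw 4.24 w 0.0228 F [-0.5 -0.6 -2.1] -> d [ 0.0005 -0.      0.0002] spin -0.0004
```

View pics/n1.png

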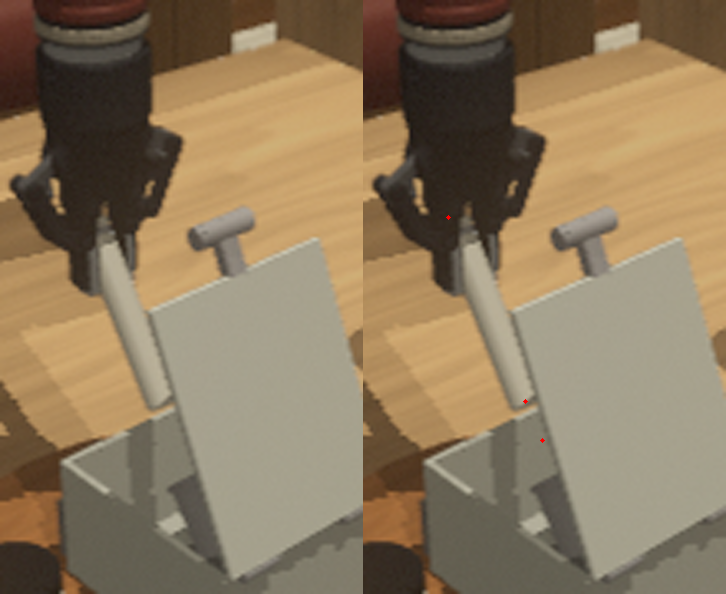

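View pics/n1t.png

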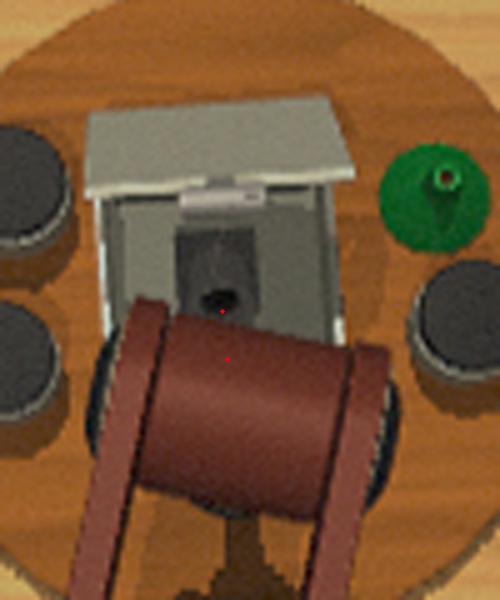

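```bash
cat > ov.py <<'E'
from h import *
import sys
s=ctrl.read_state(); R=s['orientation']; G=s['tool_pos']-.019*R[:,2]
im=optics.read_camera('scene'); x0,y0,x1,y1,f=260,130,310,215,7
outs=[]
for th in map(float,sys.argv[2:]):
    t=np.radians(th); a=-np.sin(t)*R[:,0]-np.cos(t)*R[:,2]; E=G-.108*a
    C,_=ray('scene',[[0,0]]); n=np.cross(a,E-C); n/=np.linalg.norm(n)
    P=[E+v*a+w*n*.012 for v in np.linspace(0,.14,40) for w in(-1,1)]
    e1=np.cross(a,n); P+=[E+.012*(np.cos(u)*n+np.sin(u)*e1) for u in np.linspace(0,6.28,30)]
    crop('scene',x0,y0,x1,y1,f,'tmp',im,proj('scene',P)); outs.append(cv2.imread('pics/tmp.png'))
o=np.hstack(outs); cv2.imwrite('pics/'+sys.argv[1]+'.png',o[:600,:800] if o.shape[1]<=800 else cv2.resize(o,(800,int(o.shape[0]*800/o.shape[1]))))
E
python3 ov.py o1 32 35
```

```text
(no output)
```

View pics/o1.png

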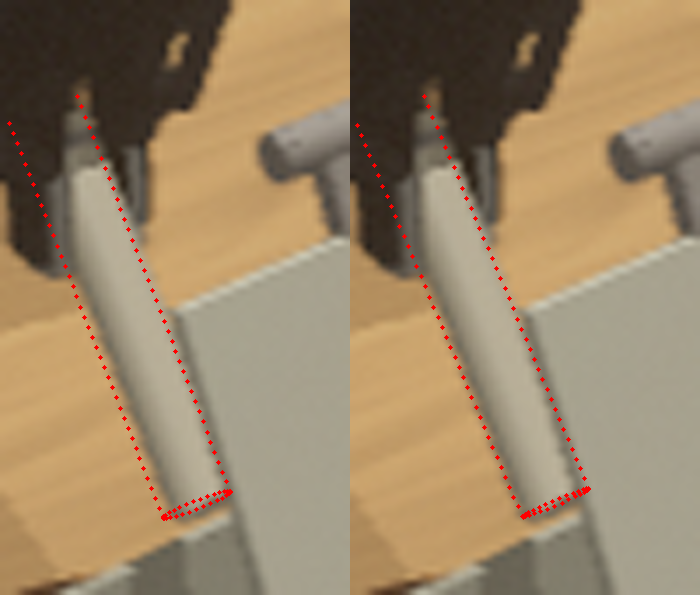

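The overlay at 35° matches the tube's edges within about 1 px. I'll bring it to the mouth along the bore.

Call:
{"op": "apply_moves", "data": {
  "commands": [
    {"dx":0.004,"dy":0,"dz":0.005,"spin":0},
    {"dx":0.0075,"dy":0,"dz":0.01,"spin":0},
    {"dx":0.011,"dy":0,"dz":0.015,"spin":0},
    {"dx":0.015,"dy":0,"dz":0.02,"spin":0},
    {"dx":0.0185,"dy":0,"dz":0.025,"spin":0},
    {"dx":0.022,"dy":0,"dz":0.03,"spin":0},
    {"dx":0.0258,"dy":0,"dz":0.0353,"spin":0},
    {"dx":0.0295,"dy":0,"dz":0.0404,"spin":0},
    {"dx":0.0295,"dy":0,"dz":0.0404,"spin":0},
    {"dx":0.0295,"dy":0,"dz":0.0404,"spin":0}
  ]
}}

```text
time: 19.6
tool_pos: [0.5343, -0.0235, 0.1998]
orientation: [[0.997, 0.074, 0.009], [0.074, -0.997, -0.003], [0.009, 0.003, -1.0]]
wrist_force: [-0.6, -0.2, -1.2]
gripper_width: 0.0226
```

```bash
python3 m.py 35 .108 n2; python3 ov.py o2 34 36
```

```text
E in collet x,y,z -0.0 -0.0 0.0072 E [ 0.5967 -0.0191  0.1309]
t 19.7 tcp [ 0.5344 -0.0236  0.2004] yaw 4.24 w 0.0229 F [ 0.8 -0.2 -1. ] -> d [-0.0291 -0.     -0.0399] spin -0.0004
```

View pics/n2.png

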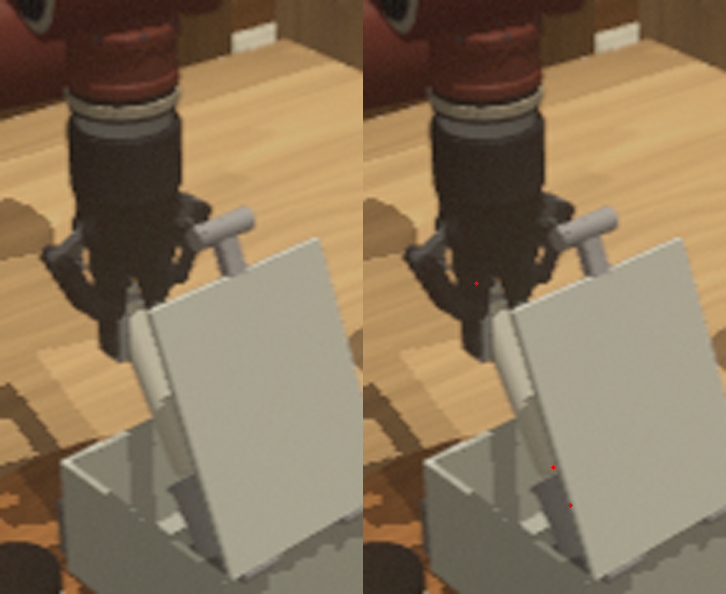

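View pics/o2.png

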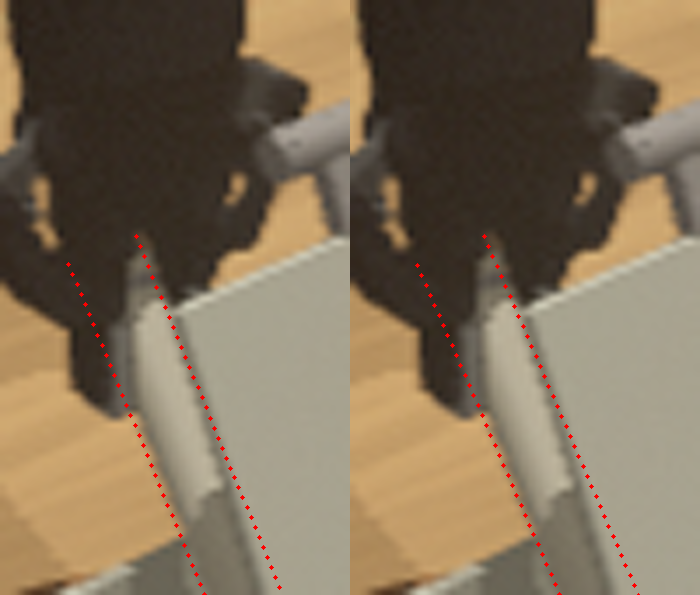

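Call:
{"op": "apply_moves", "data": {
  "commands": [
    {"dx":0.0014,"dy":0,"dz":0.002,"spin":0},
    {"dx":0.0028,"dy":0,"dz":0.004,"spin":0},
    {"dx":0.0042,"dy":0,"dz":0.006,"spin":0},
    {"dx":0.0056,"dy":0,"dz":0.008,"spin":0},
    {"dx":0.007,"dy":0,"dz":0.01,"spin":0},
    {"dx":0.0084,"dy":0,"dz":0.012,"spin":0},
    {"dx":0.0098,"dy":0,"dz":0.014,"spin":0},
    {"dx":0.0112,"dy":0,"dz":0.016,"spin":0},
    {"dx":0.0126,"dy":0,"dz":0.018,"spin":0},
    {"dx":0.0126,"dy":0,"dz":0.018,"spin":0}
  ]
}}

```text
time: 20.75
tool_pos: [0.547, -0.0228, 0.1821]
orientation: [[0.997, 0.074, 0.009], [0.074, -0.997, -0.003], [0.009, 0.004, -1.0]]
wrist_force: [-0.9, -0.4, -2.8]
gripper_width: 0.0227
```

```bash
python3 m.py 35 .108 n3; python3 ov.py o3 34 36; python3 -c "
from h import *
print(ctrl.read_state()['moment'])"
```

```text
E in collet x,y,z 0.0003 -0.0003 -0.0146 E [ 0.6095 -0.0184  0.1132]
t 20.85 tcp [ 0.547  -0.0228  0.1822] yaw 4.23 w 0.0233 F [ 0.1 -1.2 -2.6] -> d [-0.0415 -0.0001 -0.0582] spin -0.0005
[-0.24867886  0.23752537 -0.05647199]
```

View pics/n3.png

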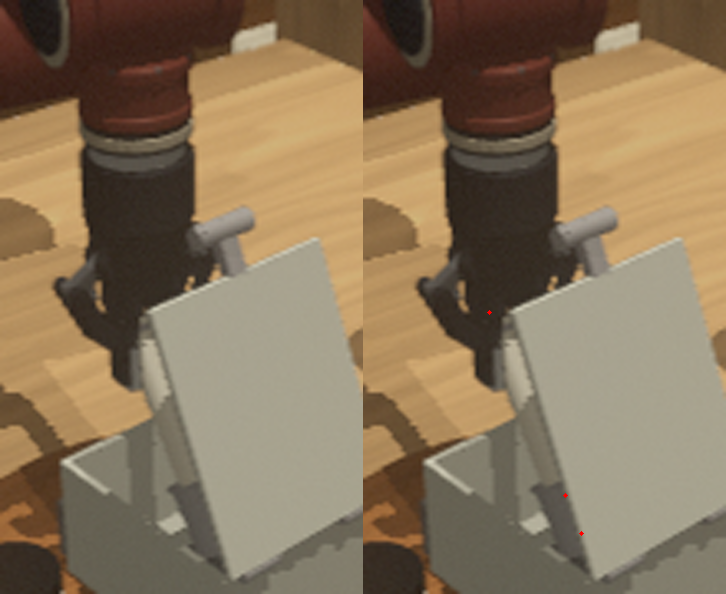

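View pics/o3.png

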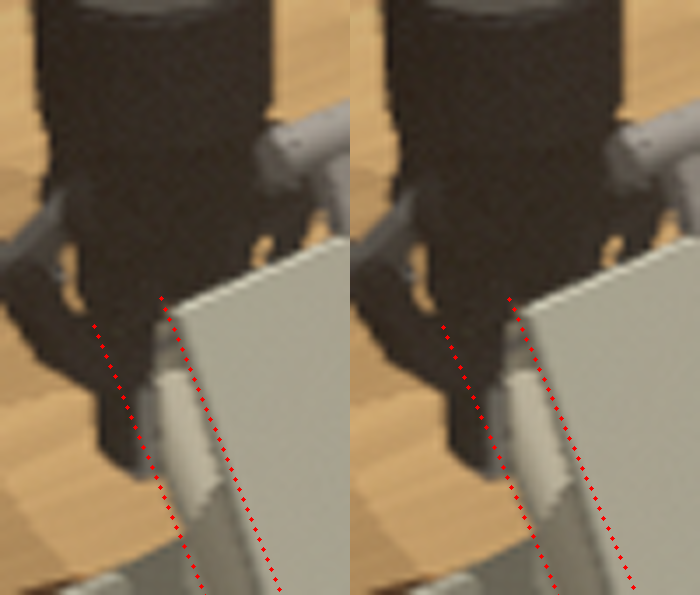

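The foot is in the bore at low force. Now I'll push on through the seal with a firm grip.

Call:
{"op": "apply_moves", "data": {
  "commands": [
    {"dx":0,"dy":0,"dz":0,"spin":0},
    {"dx":0,"dy":0,"dz":0,"spin":0},
    {"dx":0.0014,"dy":0,"dz":0.002,"spin":0},
    {"dx":0.0029,"dy":0,"dz":0.0041,"spin":0},
    {"dx":0.0043,"dy":0,"dz":0.0061,"spin":0},
    {"dx":0.0057,"dy":0,"dz":0.0082,"spin":0},
    {"dx":0.0072,"dy":0,"dz":0.0102,"spin":0},
    {"dx":0.0086,"dy":0,"dz":0.0123,"spin":0},
    {"dx":0.01,"dy":0,"dz":0.0143,"spin":0},
    {"dx":0.0115,"dy":0,"dz":0.0164,"spin":0}
  ],
  "force": 120
}}

```text
time: 21.9
tool_pos: [0.5576, -0.0223, 0.1673]
orientation: [[0.997, 0.074, 0.006], [0.074, -0.997, -0.004], [0.006, 0.004, -1.0]]
wrist_force: [-10.3, -2.3, 7.2]
gripper_width: 0.0221
```

```bash
python3 m.py 35 .108 n4; python3 -c "
from h import *
s=ctrl.read_state();print(s['moment'],s['wrist_force'])"
```

```text
E in collet x,y,z 0.0002 -0.0006 -0.0328 E [ 0.6198 -0.018   0.0982]
t 22.0 tcp [ 0.5577 -0.0223  0.167 ] yaw 4.24 w 0.0221 F [-7.9 -1.6  4.5] -> d [-0.0524 -0.0003 -0.0734] spin -0.0003
[-0.32768269  1.41173905 -0.0364738 ] [-7.94246245 -1.59373209  4.47824834]
```

View pics/n4.png

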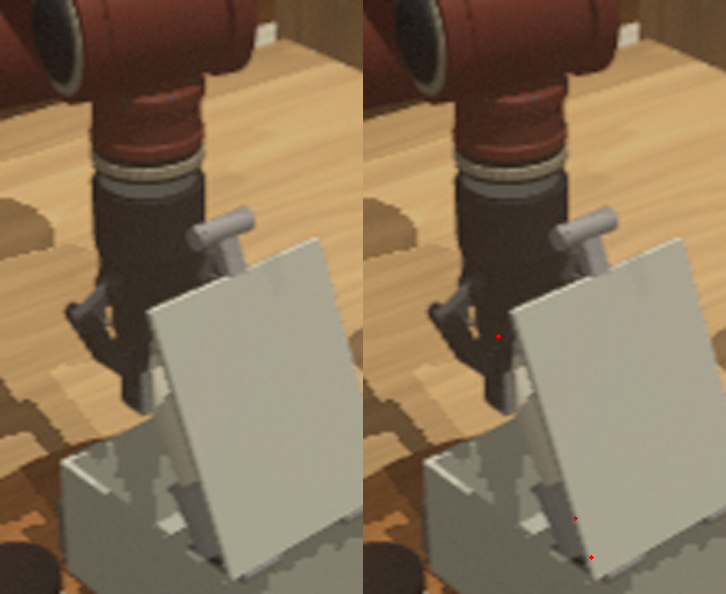

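Call:
{"op": "apply_moves", "data": {
  "commands": [
    {"dx":0.0012,"dy":0,"dz":0.0016,"spin":0},
    {"dx":0.0023,"dy":0,"dz":0.0033,"spin":0},
    {"dx":0.0034,"dy":0,"dz":0.0049,"spin":0},
    {"dx":0.0046,"dy":0,"dz":0.0066,"spin":0},
    {"dx":0.0057,"dy":0,"dz":0.0082,"spin":0},
    {"dx":0.0069,"dy":0,"dz":0.0098,"spin":0},
    {"dx":0.0077,"dy":0,"dz":0.011,"spin":0},
    {"dx":0.0083,"dy":0,"dz":0.0119,"spin":0},
    {"dx":0.0083,"dy":0,"dz":0.0119,"spin":0},
    {"dx":0.0083,"dy":0,"dz":0.0119,"spin":0}
  ]
}}

```text
time: 23.0
tool_pos: [0.5634, -0.0222, 0.1593]
orientation: [[0.997, 0.075, -0.002], [0.075, -0.997, -0.005], [-0.002, 0.005, -1.0]]
wrist_force: [-23.8, -0.7, 23.1]
gripper_width: 0.0218
```

```bash
python3 m.py 35 .108 n5; python3 -c "
from h import *
s=ctrl.read_state();print(s['moment'],s['wrist_force'])"
```

```text
E in collet x,y,z -0.0003 -0.0009 -0.0428 E [ 0.6251 -0.0179  0.0897]
t 23.1 tcp [ 0.5634 -0.0222  0.1593] yaw 4.28 w 0.0223 F [-25.   -2.   22.5] -> d [-0.0587 -0.0006 -0.0806] spin 0.0003
[-0.17215704  3.6966587   0.08923605] [-24.95064657  -2.04634679  22.50935097]
```

View pics/n5.png

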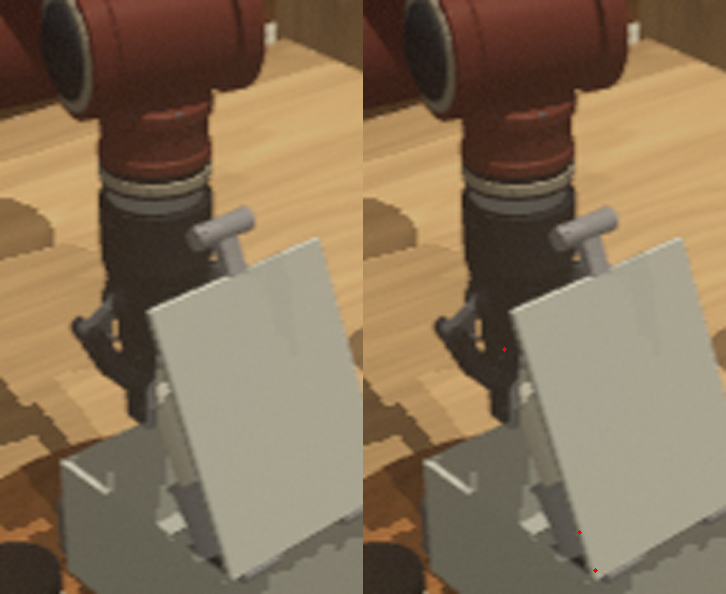

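Call:
{"op": "apply_moves", "data": {
  "commands": [
    {"dx":0.0012,"dy":0,"dz":0.003,"spin":0},
    {"dx":0.0015,"dy":0,"dz":0.0035,"spin":0},
    {"dx":0.0017,"dy":0,"dz":0.0043,"spin":0},
    {"dx":0.002,"dy":0,"dz":0.005,"spin":0},
    {"dx":0.0023,"dy":0,"dz":0.0058,"spin":0},
    {"dx":0.0023,"dy":0,"dz":0.0058,"spin":0},
    {"dx":0.0023,"dy":0,"dz":0.0058,"spin":0},
    {"dx":0.0023,"dy":0,"dz":0.0058,"spin":0},
    {"dx":0.0023,"dy":0,"dz":0.0058,"spin":0},
    {"dx":0.0023,"dy":0,"dz":0.0058,"spin":0}
  ]
}}

```text
time: 24.1
tool_pos: [0.5635, -0.0224, 0.1594]
orientation: [[0.997, 0.076, -0.008], [0.075, -0.997, -0.006], [-0.009, 0.005, -1.0]]
wrist_force: [-27.0, -1.4, 28.1]
gripper_width: 0.0219
```

```bash
python3 m.py 35 .108 n6; python3 -c "
from h import *
s=ctrl.read_state();F=s['wrist_force'];print(s['moment'],F,'ax',F@[-.572,-.041,.819],'lat',F@[.817,.06,.574])"; python3 ov.py o6 35 36
```

```text
E in collet x,y,z -0.0008 -0.0011 -0.0429 E [ 0.6247 -0.0181  0.0894]
t 24.2 tcp [ 0.5635 -0.0224  0.1594] yaw 4.33 w 0.022 F [-27.3  -0.8  28.6] -> d [-0.0593 -0.0008 -0.0801] spin 0.0011
[0.07945067 4.04099893 0.17901265] [-27.25924845  -0.77679916  28.61015367] ax 39.05585473710984 lat -5.8951857234441025
```

View pics/o6.png

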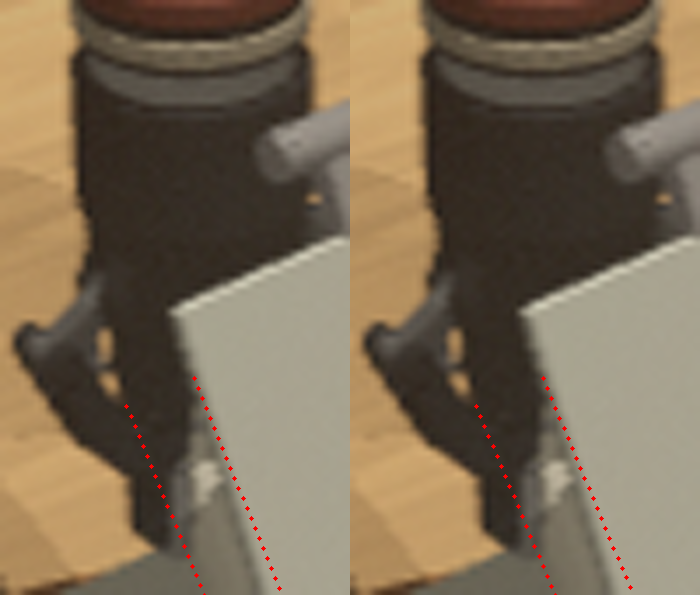

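It doesn't move at 39 N axial, so it's against a hard stop. I'll relax, then release.

Call:
{"op": "apply_moves", "data": {
  "commands": [
    {"dx":0,"dy":0,"dz":0,"spin":0},
    {"dx":0,"dy":0,"dz":0,"spin":0},
    {"dx":0,"dy":0,"dz":0,"spin":0},
    {"dx":0,"dy":0,"dz":0,"spin":0},
    {"dx":0,"dy":0,"dz":0,"spin":0},
    {"dx":0,"dy":0,"dz":0,"spin":0},
    {"dx":0,"dy":0,"dz":0,"spin":0},
    {"dx":0,"dy":0,"dz":0,"spin":0},
    {"dx":0,"dy":0,"dz":0,"spin":0},
    {"dx":0,"dy":0,"dz":0,"spin":0}
  ],
  "force": 40
}}

```text
time: 25.25
tool_pos: [0.5635, -0.0223, 0.1598]
orientation: [[0.997, 0.076, -0.009], [0.075, -0.997, -0.006], [-0.009, 0.005, -1.0]]
wrist_force: [-6.2, -0.7, 3.7]
gripper_width: 0.0219
```

Call:
{"op": "apply_moves", "data": {
  "commands": [
    {"dx":0,"dy":0,"dz":0,"spin":0},
    {"dx":0,"dy":0,"dz":0,"spin":0},
    {"dx":0,"dy":0,"dz":0,"spin":0},
    {"dx":0,"dy":0,"dz":0,"spin":0},
    {"dx":0,"dy":0,"dz":0,"spin":0},
    {"dx":0,"dy":0,"dz":0,"spin":0},
    {"dx":-0.004,"dy":0,"dz":-0.005,"spin":0},
    {"dx":-0.008,"dy":0,"dz":-0.012,"spin":0},
    {"dx":-0.014,"dy":0,"dz":-0.02,"spin":0},
    {"dx":-0.02,"dy":0,"dz":-0.03,"spin":0}
  ],
  "hand": 0.75
}}

```text
time: 26.25
tool_pos: [0.5433, -0.0237, 0.1908]
orientation: [[0.997, 0.076, -0.009], [0.076, -0.997, -0.006], [-0.009, 0.005, -1.0]]
wrist_force: [1.0, -0.5, 0.3]
gripper_width: 0.0638
```

```bash
python3 -c "
from h import *
crop('scene',240,110,350,260,4,'p1')
go([.40,-.03,.32],FY)"
```

```text
t 26.3 tcp [ 0.5438 -0.0239  0.1931] yaw 4.33 w 0.064 F [ 1.1 -0.4  0.5] -> d [-0.1446 -0.004  -0.126 ] spin 0.0013
```

View pics/p1.png

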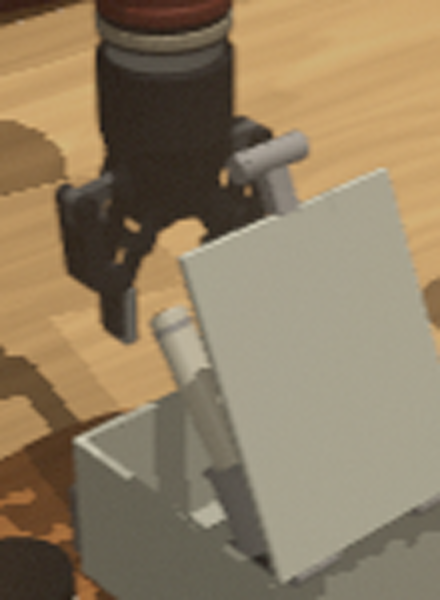

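Released. I'll back away to check it from both cameras.

Call:
{"op": "apply_moves", "data": {
  "commands": [
    {"dx":0,"dy":0,"dz":-0.02,"spin":0},
    {"dx":0,"dy":0,"dz":-0.045,"spin":0},
    {"dx":-0.01,"dy":0,"dz":-0.07,"spin":0},
    {"dx":-0.03,"dy":0,"dz":-0.095,"spin":0},
    {"dx":-0.05,"dy":0,"dz":-0.11,"spin":0},
    {"dx":-0.07,"dy":0,"dz":-0.12,"spin":0},
    {"dx":-0.09,"dy":0,"dz":-0.126,"spin":0},
    {"dx":-0.11,"dy":0.01,"dz":-0.126,"spin":0},
    {"dx":-0.13,"dy":0.03,"dz":-0.126,"spin":0},
    {"dx":-0.14,"dy":0.06,"dz":-0.126,"spin":0}
  ]
}}

```text
time: 27.3
tool_pos: [0.4084, -0.0933, 0.3215]
orientation: [[0.997, 0.078, -0.004], [0.078, -0.997, -0.007], [-0.004, 0.007, -1.0]]
wrist_force: [0.8, -0.3, -0.1]
gripper_width: 0.0639
```

Call:
{"op": "apply_moves", "data": {
  "commands": [
    {"dx":0,"dy":0.03,"dz":0,"spin":0},
    {"dx":0,"dy":0.06,"dz":0,"spin":0},
    {"dx":0,"dy":0.09,"dz":0,"spin":0},
    {"dx":0,"dy":0.12,"dz":0,"spin":0},
    {"dx":0,"dy":0.15,"dz":0,"spin":0},
    {"dx":0,"dy":0.18,"dz":0,"spin":0},
    {"dx":0,"dy":0.2,"dz":0,"spin":0},
    {"dx":0,"dy":0.2,"dz":0,"spin":0},
    {"dx":0,"dy":0.2,"dz":0,"spin":0},
    {"dx":0,"dy":0.2,"dz":0,"spin":0}
  ]
}}

```text
time: 28.3
tool_pos: [0.4239, -0.2918, 0.3233]
orientation: [[0.997, 0.078, -0.003], [0.078, -0.997, -0.007], [-0.004, 0.007, -1.0]]
wrist_force: [-0.4, 0.2, -0.7]
gripper_width: 0.0642
```

```bash
cat > fin.py <<'E'
from h import *
import sys
M=np.array([.6008,-.0188,.125]); t=np.radians(35)
a=np.array([-np.sin(t)*np.cos(.0735),-np.sin(t)*np.sin(.0735),np.cos(t)])
def cyl(n,E):
    C,_=ray(n,[[0,0]]); k=np.cross(a,E-C); k/=np.linalg.norm(k); e1=np.cross(a,k)
    return [E+v*a+w*k*.012 for v in np.linspace(.045,.14,25) for w in(-1,1)]+[E+.14*a+.012*(np.cos(u)*k+np.sin(u)*e1) for u in np.linspace(0,6.28,30)]
for n,bx in(('scene',(265,165,310,250)),('top',(260,150,310,235))):
    im=optics.read_camera(n); cv2.imwrite(f'pics/{sys.argv[1]}_{n}_full.png',im[:,:,::-1]); o=[]
    crop(n,*bx,6.,'tmp',im); o.append(cv2.imread('pics/tmp.png'))
    for dep in(.045,.040): crop(n,*bx,6.,'tmp',im,proj(n,cyl(n,M-dep*a))); o.append(cv2.imread('pics/tmp.png'))
    o=np.hstack(o); print(o.shape); cv2.imwrite(f'pics/{sys.argv[1]}_{n}.png',cv2.resize(o,(800,int(o.shape[0]*800/o.shape[1]))) if o.shape[1]>800 else o)
E
python3 fin.py q1
```

```text
(510, 810, 3)
(510, 900, 3)
```

View pics/q1_scene.png

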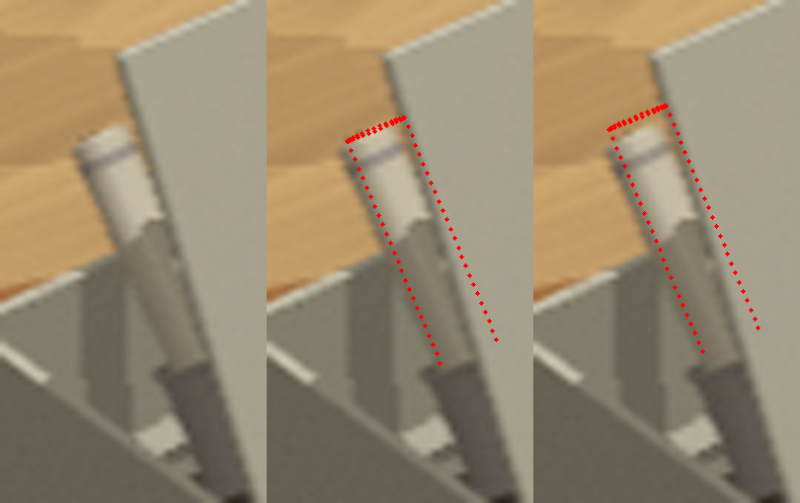

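View pics/q1_top.png

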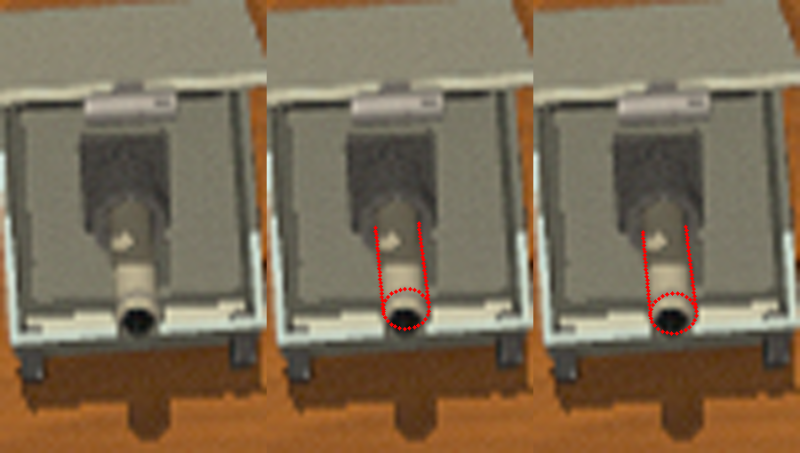

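View pics/q1_scene_full.png

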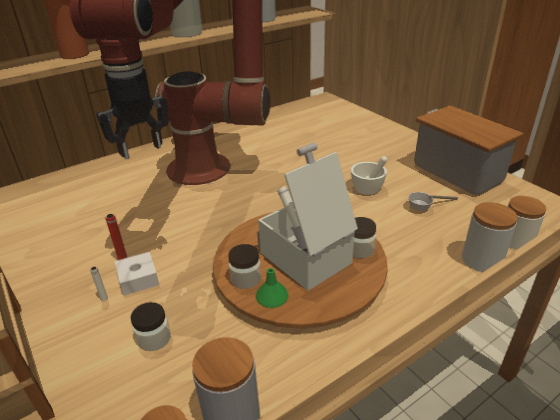

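```bash
cat > fz.py <<'E'
from h import *
a=cv2.imread('pics/q1_scene_full.png')[:,:,::-1]; b=cv2.imread('pics/q1_top_full.png')[:,:,::-1]
M=np.array([.6008,-.0188,.125]); X=np.array([np.cos(.0735),np.sin(.0735),0]); Y=np.array([-np.sin(.0735),np.cos(.0735),0]);Z=np.array([0,0,1.])
def ax(t): return -np.sin(t)*X+np.cos(t)*Z
a35=ax(np.radians(35)); x35=np.cos(np.radians(35))*X+np.sin(np.radians(35))*Z
def cyl(n,U,aa):
    C,_=ray(n,[[0,0]]); k=np.cross(aa,U-C); k/=np.linalg.norm(k); e1=np.cross(aa,k)
    return [U-v*aa+w*k*.012 for v in np.linspace(0,.095,25) for w in(-1,1)]+[U+.012*(np.cos(u)*k+np.sin(u)*e1) for u in np.linspace(0,6.28,30)]
for j,(th,dep,yo,xo) in enumerate([(37.5,.045,.001,-.0),(37.5,.043,.001,0),(37,.047,.001,.0)]):
    t=np.radians(th); aa=ax(t); E=M-dep*a35+yo*Y+xo*x35; U=E+.14*aa
    o=[]
    for n,im,bx in(('scene',a,(265,165,310,250)),('top',b,(260,165,310,250))):
        crop(n,*bx,6.5,'tmp',im,proj(n,cyl(n,U,aa))); o.append(cv2.imread('pics/tmp.png'))
    cv2.imwrite(f'pics/z{j}.png',np.hstack(o))
    if j==0: print(proj('top',[U]),proj('scene',[U]))
U=tri([265+(108*1.0125+.5)/6-.5,165+(138*1.0125)/6-.5],[260+137*1.125/6-.5,150+315*1.125/6-.5]); d=U-M
print('tri upper end in collet',d@x35,d@Y,d@a35)
E
python3 fz.py
```

```text
[[285.40364721 209.38175014]] [[281.9580486 186.6800021]]
tri upper end in collet -0.005187253655487413 0.0014063721066312482 0.09175486343921486
```

View pics/z0.png

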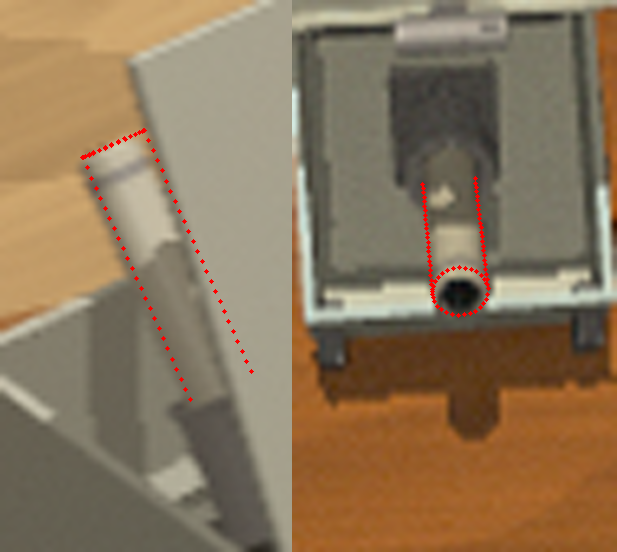

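View pics/z1.png

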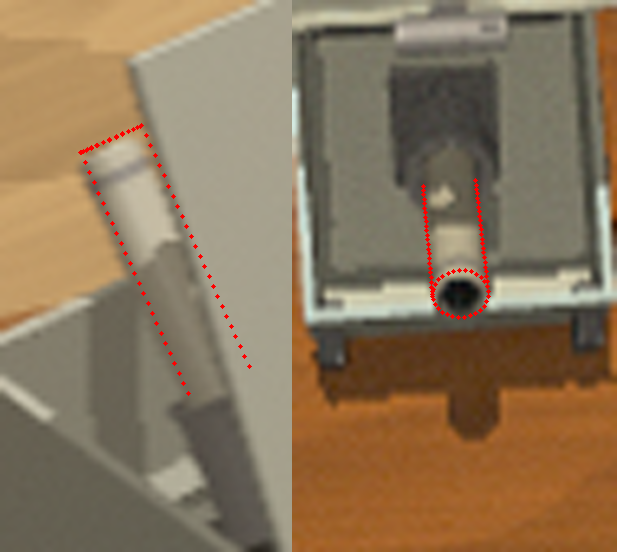

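The 45 mm depth overlay with about 2.5° of play fits both views. The lid is unchanged, the bystanders haven't moved and the arm is clear, so I'm handing in.

```bash
python3 -c "
from bench import ticket
print(ticket.sign_off())"
```

```text
the job is handed in; nothing more can be done
None
```

The lid is up at about 65° and the white tube is in the collet, pushed through the seal to the bottom and released. I handed the job in at about 28 s; no verdict is reported.

**What I did:** I pinched the lid's bar and swung the lid up from about 9°. The tool can only point down, so I tilted the tube to 35° by turning it in the fingers against the rim of its stand. Then I pushed it in along the bore.

**Checks that agreed:**
- **Lid:** the fit to both camera views gave 65.5° after I let go. Later pictures show no change.
- **Push:** the seal gave way at about 8–10 N. The tube then stopped dead and did not move at 39 N along the bore.
- **Depth:** with the fingers off, a tube drawn at 45 mm deep lines up with both pictures.
- **Surroundings:** no bystander looked moved, though I compared the pictures by eye only. The arm stood well clear.

**Checks that disagreed a little:**
- **Tilt:** the released tube leans about 2.5° further forward than the bore. That is about the play in the bore and within the 5.7° limit.
- **Depth readings:** the tool position put the foot at 43 mm, and locating the tube's upper end from both pictures suggests about 48 mm. I took the difference as grip and camera error.

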